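Seat the harmonica covers and case the set

ROBOT

A 6-joint arm with a two-finger parallel gripper is mounted at the origin on the work surface. World frame = base frame: x ahead of the robot, y to its left, z up, the work surface at z = 0. Lengths are in mm, angles in rad, forces in N, time in s.
With the tool pointing down it reaches from about 325 to 925 mm from the base axis. Payload 3.1 kg.
Tool frame: the origin (TCP) lies at the very end of the fingers, on their centre line; the grasp point (between the pads) lies robot.grip_depth behind it (robot.grip_depth is the distance from the TCP to the grasp point, in mm); z points along the fingers, y is the line along which they close (so a half turn about z gives the same grasp; the last joint's range is limited). The gripper opens to 85 mm and grips with 20 to 120 N. Pads are 22 mm wide; open, the fingers measure 114 mm over their backs; the gripper's body (76 mm by 85 mm) begins 54 mm behind the grasp point. The pads swing forward as they close: fully open they stand 13 mm farther back than shut.
Start: joints at [1.232, 0.217, 1.613, -0, 1.311, -0.112], TCP at [140.518, 609.011, 231.3] pointing down, gripper open.
Joint ranges: [-2.75, 2.75], [-0.78, 2.1], [0.31, 2.55], [-1.13, 4.27], [0.13, 2.63], [-2.58, 2.58]. Speed limits (rad/s): [2.79, 2.79, 3.14, 3.14, 3.14, 3.14].

INTERFACE

Orientations are given as a unit quaternion [w, x, y, z].
In Python, from cell import sensors, viewer, job, robot gives the robot as it stands.
- The arm moves only by the tool step_arm, never from a script. Its argument "targets" is a list of rows, each an object of numbers: "x", "y", "z": the shift along the tool's x, y, z in m; "ax", "ay", "az": the turn, a rotation vector about the tool's x, y, z in rad; "claw": the finger opening in m, from 0 to 0.0854. A call has 1 to 20 rows; each row shifts and turns the commanded pose from where the row before left it, along the tool's axes as they then stand; what a row does not reach is not made up. A row lasts 1/12 s, in which the tool goes at most 41.7 mm and 7.16 degrees, less where a joint would pass 70% of its speed; a pose out of reach is approached as far as the arm can. A call is refused whole if a number of a shift passes 0.0417 or a number of a turn 0.125, either way. A call with a gripper value outside its range is refused whole. The fingers move at their own pace and stop on an object; "squeeze" is the grip in N (left out, the last holds). Time passes only in rows, so rows that do not move let the fingers close. It gives the time, the measured TCP pose, the force, the opening and the grip force at its end, in the units of the state.
- sensors.get_state(): the state, without advancing time (a new reading comes with each control period).
- viewer.camera(name): name is "side" or "top" or "wrist"; returns the picture (400x640x3 uint8, red, green, blue); there is no depth.
- viewer.camera_model(name): a dict with "K" (3x3 intrinsics, pixels), "R" (3x3) and "t" (3): a world point X has camera coordinates R X + t; the wrist camera has in their place "tool_from_camera" (4x4, takes a point from camera to tool coordinates, whose origin is the TCP and whose axes are the flange's). Camera axes: x right, y down, z forward; pixel columns grow to the right and rows downward; lengths in mm; the calibration is good to about 2 mm. A picture is of the moment at which its call begins: read the wrist's pose just before it. camera_model takes no time and is no camera call.
- job.hand_in(): hands the job in; it is judged then, once.
The state is a dict: "time_s": time; "qpos": joint angles; "joint_velocities": joint speeds; "effort": joint torques, N m; "tool_pos": TCP position; "tcp_rot": TCP orientation; "contact_force": force on the tool from outside, world axes, zero at the start; "wrist_torque": the same for the moment, N m; "gripper_width": finger opening in mm; "grip_force": force on a finger pad.
Only numpy, scipy, OpenCV 4.12 (cv2) and the standard library are available. Lean on these libraries where they do the work, as an engineer would, in place of code of your own. Each camera call takes 0.05 s, during which the arm holds its last target. There are 200 camera calls.

TASK

Open the case and lay every harmonica that is on the bench flat in a bay of its own, right way up, with its loose upper cover plate pressed down fully home on the comb, in the bay or beforehand. When all are in with their covers home, fold the lid over and press it fully shut; leave the lamp base, the screw holder and the shim gauge where they are.

Things in the scene. Friction and masses are not known exactly. Their poses are not given: they have to be found in the camera images.
- case: Fixed dark wooden case, 130 (its x) x 258 (its y) x 38 mm high without lid, walls 5 mm, inner floor 5 mm up; origin at the centre of its underside; x points to the hinge side (away from the robot), y along the row of bays. 4 mm high felt ridges on its floor leave four slots (bays) 30 mm wide (y), 120 mm long (x), 62 mm apart.
- lid_handle (a point): Centre of the brass bar handle that stands out in front of the lid's free edge, like a suitcase handle: round bar 10 mm thick, 80 mm long along case y, 170 mm from the hinge axis and 3 mm above the plane of the lid's lower face; 29 mm clear between bar and lid edge; two arms at 36 mm either side of the centre join it to the lid.
- lid_hinge (a point): Middle of the lid's hinge axis (along case y), 65 mm to +x of the case centre, 38 mm above the bench; when the lid is shut this axis lies in the lid's lower face.
- lid (a joint): Lid angle, rad: 0 = shut and flat on the case, 1.57 = upright, 1.75 = open stop; the free edge swings up and away from the robot. Panel 136 mm from hinge to free edge, 258 mm wide (case y), 6 mm thick. The hinge is stiff (0.25 N m), the lid stays where it is left; 2 to 4 N at the free edge move it.
- bay1 (a point): Centre of the floor of bay 1 in the case, 5 mm above the bench (bays run 1 to 4 towards case +y); its axes are those of the case. Each bay takes one harmonica, lying along case x, either way round: its lower cover drops between the 4 mm ridges, its comb stays above them.
- bay2 (a point): Centre of the floor of bay 2 in the case, 5 mm above the bench (bays run 1 to 4 towards case +y); its axes are those of the case. Each bay takes one harmonica, lying along case x, either way round: its lower cover drops between the 4 mm ridges, its comb stays above them.
- bay3 (a point): Centre of the floor of bay 3 in the case, 5 mm above the bench (bays run 1 to 4 towards case +y); its axes are those of the case. Each bay takes one harmonica, lying along case x, either way round: its lower cover drops between the 4 mm ridges, its comb stays above them.
- bay4 (a point): Centre of the floor of bay 4 in the case, 5 mm above the bench (bays run 1 to 4 towards case +y); its axes are those of the case. Each bay takes one harmonica, lying along case x, either way round: its lower cover drops between the 4 mm ridges, its comb stays above them.
- harp1: Harmonica lying flat (may be absent), 102 mm long (its x) x 28 mm wide (its y); origin at the centre of its underside, z up. Lower chrome cover 96 x 24 mm from z 0 to 9 mm, black ebony comb 102 x 28 mm with thin brass edges from z 9 to 17 mm (grip it here across y), upper chrome cover 96 x 24 x 7 mm on top. About 90 to 170 g.
- cover1 (a joint): How far the upper cover of harp1 stands proud of its comb, m: 0 = fully home (cover top 24 mm above the harmonica's underside), up to 0.007 (top at 31 mm). It sits on tight pins: about 5 N straight down moves it, and it stays where it is left.
- harp2: Harmonica lying flat (may be absent), 102 mm long (its x) x 28 mm wide (its y); origin at the centre of its underside, z up. Lower chrome cover 96 x 24 mm from z 0 to 9 mm, black ebony comb 102 x 28 mm with thin brass edges from z 9 to 17 mm (grip it here across y), upper chrome cover 96 x 24 x 7 mm on top. About 90 to 170 g.
- cover2 (a joint): How far the upper cover of harp2 stands proud of its comb, m: 0 = fully home (cover top 24 mm above the harmonica's underside), up to 0.007 (top at 31 mm). It sits on tight pins: about 5 N straight down moves it, and it stays where it is left.
- harp3: Harmonica lying flat (may be absent), 102 mm long (its x) x 28 mm wide (its y); origin at the centre of its underside, z up. Lower chrome cover 96 x 24 mm from z 0 to 9 mm, black ebony comb 102 x 28 mm with thin brass edges from z 9 to 17 mm (grip it here across y), upper chrome cover 96 x 24 x 7 mm on top. About 90 to 170 g.
- cover3 (a joint): How far the upper cover of harp3 stands proud of its comb, m: 0 = fully home (cover top 24 mm above the harmonica's underside), up to 0.007 (top at 31 mm). It sits on tight pins: about 5 N straight down moves it, and it stays where it is left.
- harp4: Harmonica lying flat (may be absent), 102 mm long (its x) x 28 mm wide (its y); origin at the centre of its underside, z up. Lower chrome cover 96 x 24 mm from z 0 to 9 mm, black ebony comb 102 x 28 mm with thin brass edges from z 9 to 17 mm (grip it here across y), upper chrome cover 96 x 24 x 7 mm on top. About 90 to 170 g.
- cover4 (a joint): How far the upper cover of harp4 stands proud of its comb, m: 0 = fully home (cover top 24 mm above the harmonica's underside), up to 0.007 (top at 31 mm). It sits on tight pins: about 5 N straight down moves it, and it stays where it is left.
- lamp_base: Bystander: white ceramic lamp base with brass twist socket, 100 mm across, 128 mm tall; origin at the centre of its underside.
- screw_holder: Bystander: knurled aluminium screw holder, 40 mm across, 34 mm tall; origin at the centre of its underside.
- shim_gauge: Bystander: brass shim gauge, 20 x 95 x 5 mm, lying flat; origin at the centre of its underside.
Mind the look-alikes: they are no part of the job. What is shaped like the harp3 but green is not meant. Leave any turquoise look-alike of the harp4 alone.

How it is judged:
By the outcome, as a careful person would: the job done as asked, in the order asked, and still so for the second after the job is handed in, with the robot touching nothing.
Of harp1, harp2, harp3, harp4 only 2 to 4 are there at a start; the rules pass over those that are not, and their reading is None.
At some moment in a run one of harp1, harp2, harp3, harp4 may be knocked a few centimetres aside while the robot is not near it.
Once in a run the grip may slacken for a moment while it holds something.
It also fails if it takes over 210 s, if anything falls off the work surface, if the arm or the gripper's body presses on something with over 40 N, if the wrist force passes 120 N, or if a joint passes its speed limit or range.

## Working session

There is one attempt and no reset: what is moved stays moved. The work goes in short steps, Python scripts to look and compute and a tool call to move; the robot and the scene stay as the last step left them, time stands still between calls to the robot, and variables do not carry over. Pictures are saved under pics/ and viewed, at most 14 in all, crops included, and the job is handed in when it is done.

Besides the shell and the picture viewer there is one more tool, called by a JSON object that holds its "fn" and its "kwargs", one argument or row to a line. step_arm: Moves the arm, as the interface text tells. Its arguments: {"type":"object","properties":{"targets":{"type":"array","items":{"type":"object","properties":{"x":{"type":"number"},"y":{"type":"number"},"z":{"type":"number"},"ax":{"type":"number"},"ay":{"type":"number"},"az":{"type":"number"},"claw":{"type":"number"}}}},"squeeze":{"type":"number"}},"required":["targets"]}

```bash
ls; mkdir -p pics; python3 - <<'E'
from cell import sensors, viewer, job, robot
import cv2
s=sensors.get_state(); print(s); print(robot.grip_depth)
for n in("top","side","wrist"):
    cv2.imwrite(f"pics/{n}0.png",viewer.camera(n)[:,:,::-1]); print(n,viewer.camera_model(n))
E
```

```text
pics
{'time_s': 0.0, 'qpos': array([ 1.23178657e+00,  2.17761229e-01,  1.61494392e+00, -1.82542396e-05,
        1.31131732e+00, -1.12205570e-01]), 'joint_velocities': array([ 0.00078168,  0.0005263 , -0.0009883 , -0.0008534 ,  0.00040453,
       -0.00033102]), 'effort': array([ 1.84752556e-03, -3.96829712e+01, -3.03859341e+01, -1.47397691e-04,
        9.54757706e-03,  1.58581474e-05]), 'tool_pos': array([140.25049394, 608.21120708, 229.95879407]), 'tcp_rot': array([-2.63177044e-04,  1.13156768e-01,  9.93576404e-01, -1.18608857e-03]), 'contact_force': array([ 0.12424145, -0.1536521 , -0.75937103]), 'wrist_torque': array([ 0.02490866, -0.04100397,  0.03227115]), 'grip_force': 0.0, 'gripper_width': 85.3496380947399}
18.700000000000003
top {'K': array([[398.18945673,   0.        , 316.78299183],
       [  0.        , 398.18945673, 199.47326983],
       [  0.        ,   0.        ,   1.        ]]), 'R': array([[-0.03015669, -0.99917463, -0.0272145 ],
       [-0.99884185,  0.0311455 , -0.03667299],
       [ 0.03749033,  0.02607705, -0.99895669]]), 't': array([ -81.20288757,  552.66078998, 
[... 221 characters left out ...]
  0.00347239],
       [-0.13380825, -0.74752747, -0.65061359],
       [ 0.1191382 ,  0.63962191, -0.75940102]]), 't': array([-542.253264  ,   38.9385024 , 1432.98614602])}
wrist {'K': array([[282.84600154,   0.        , 319.16676147],
       [  0.        , 282.84600154, 200.86862558],
       [  0.        ,   0.        ,   1.        ]]), 'tool_from_camera': array([[ 6.52499496e-04, -9.52302165e-01, -3.05155960e-01,
         7.80490631e+01],
       [ 9.99999760e-01,  6.91813897e-04, -2.06993572e-05,
        -8.18620380e-02],
       [ 2.30823177e-04, -3.05155874e-01,  9.52302389e-01,
        -1.42837829e+02],
       [ 0.00000000e+00,  0.00000000e+00,  0.00000000e+00,
         1.00000000e+00]])}
```

View pics/top0.png

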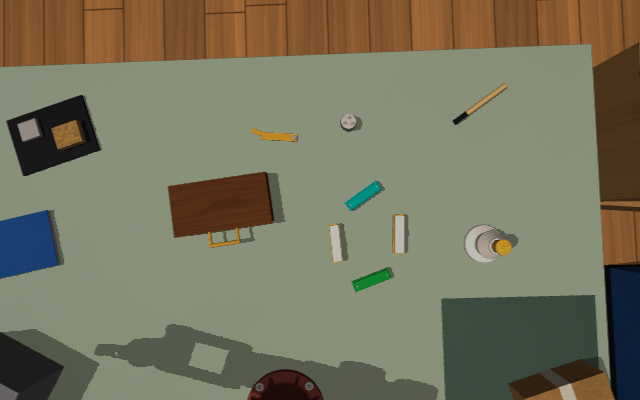

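View pics/side0.png

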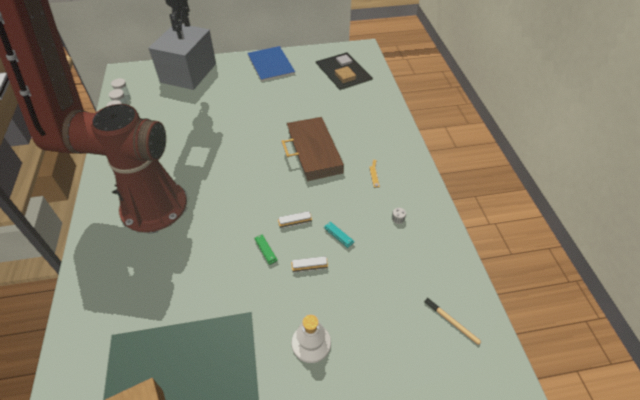

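```bash
cat > h.py <<'E'
import numpy as np, cv2
from cell import sensors, viewer, job, robot
from scipy.spatial.transform import Rotation as Rn
def tcp():
    s=sensors.get_state(); q=s["tcp_rot"]; return np.array(s["tool_pos"]),Rn.from_quat([q[1],q[2],q[3],q[0]]).as_matrix(),s
def grab(n,f=None):
    p=None
    if n=="wrist":
        p=tcp()[:2]
    im=viewer.camera(n)[:,:,::-1].copy()
    if f: cv2.imwrite(f"pics/{f}.png",im)
    return im,p
def cam(n,p=None):
    m=viewer.camera_model(n); K=m["K"]
    if n!="wrist": return K,np.array(m["R"]),np.array(m["t"])
    T=np.array(m["tool_from_camera"]); Rw=p[1]@T[:3,:3]; c=p[0]+p[1]@T[:3,3]
    return K,Rw.T,-Rw.T@c
def onplane(c,uv,z):
    K,R,t=c; uv=np.atleast_2d(np.array(uv,float)); C=-R.T@t
    d=(np.c_[uv,np.ones(len(uv))]@np.linalg.inv(K).T)@R
    return C+d*((z-C[2])/d[:,2])[:,None]
def proj(c,X):
    K,R,t=c; x=np.atleast_2d(X)@R.T+t; x=x@K.T; return x[:,:2]/x[:,2:]
E
python3 - <<'E'
from h import *
im=cv2.imread("pics/top0.png"); c=cam("top")
cr=cv2.resize(im[160:300,160:430],None,fx=2.9,fy=2.9,interpolation=cv2.INTER_CUBIC)
w=cv2.imread("pics/wrist0.png"); w=cv2.resize(w,(300,188))
o=np.zeros((600,800,3),np.uint8); o[:406,:783]=cr; o[410:598,:300]=w; cv2.imwrite("pics/c0.png",o)
for n,uv,z in[("h",(336,243),20),("h",(399.5,234),20),("g",(372,280),20),("t",(363,196),20),("lamp",(484,243),0),("screw",(348,122),34),("shim",(275,136),5),("case hl",(169,187),44),("hr",(266,173),44),("fl",(175,237),44),("fr",(273,225),44),("handle",(224,245),41)]:
    print(n,onplane(c,uv,z).round(0))
E
```

```text
h [[ 434. -145.   20.]]
h [[ 452. -312.   20.]]
g [[ 335. -236.   20.]]
t [[ 555. -220.   20.]]
lamp [[ 421. -538.    0.]]
screw [[ 749. -187.   34.]]
shim [[725.  10.   5.]]
case hl [[593. 286.  44.]]
hr [[621.  31.  44.]]
fl [[463. 272.  44.]]
fr [[486.  16.  44.]]
handle [[438. 145.  41.]]
```

View pics/c0.png

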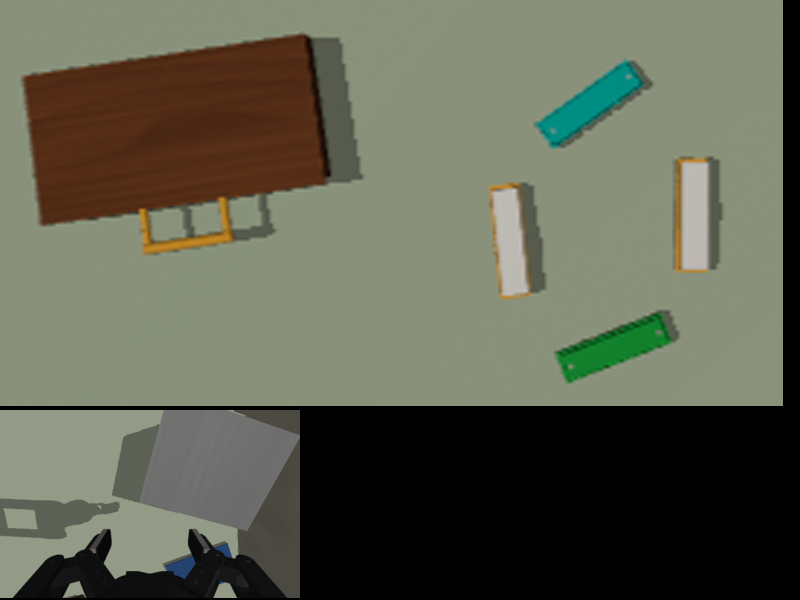

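Top view: two chrome/black harmonicas at (336,243) and (399,234); the green one (372,280) and the turquoise one (363,196) are look-alikes and stay put, as the crop confirms. The case is at (221,205), with its handle at (224,240).

Opening the lid first: turn and travel above the handle.

{"fn": "step_arm", "kwargs": {
  "targets": [
    {"az": 0.124, "claw": 0.026},
    {"az": 0.124},
    {"az": 0.124},
    {"az": 0.124},
    {"az": 0.124},
    {"az": 0.124},
    {"az": 0.124},
    {"az": 0.124},
    {"az": 0.124},
    {"az": 0.124},
    {"x": -0.025, "y": 0.0125},
    {"x": -0.025, "y": 0.0125},
    {"x": -0.025, "y": 0.0125},
    {"x": -0.025, "y": 0.0125},
    {"x": -0.025, "y": 0.0125},
    {"x": -0.025, "y": 0.0125},
    {"x": -0.025, "y": 0.0125},
    {"x": -0.025, "y": 0.0125},
    {"x": -0.025, "y": 0.0125},
    {"x": -0.025, "y": 0.0125}
  ],
  "squeeze": 20
}}

```text
invalid input at $.targets[0]: expected keys x, y, z, ax, ay, az, claw
```

{"fn": "step_arm", "kwargs": {
  "targets": [
    {"x": -0.025, "y": 0.0125},
    {"x": -0.025, "y": 0.0125},
    {"x": -0.025, "y": 0.0125},
    {"x": -0.025, "y": 0.0125},
    {"x": -0.025, "y": 0.0125},
    {"x": -0.025, "y": 0.0125},
    {"x": -0.025, "y": 0.0125},
    {"x": -0.025, "y": 0.0125},
    {"x": -0.025, "y": 0.0125},
    {"x": -0.025, "y": 0.0125},
    {},
    {},
    {}
  ]
}}

```text
invalid input at $.targets[0]: expected keys x, y, z, ax, ay, az, claw
```

```bash
cat >> h.py <<'E'
def to(x,y,z,yaw=None):
    p,R,s=tcp(); d=R.T@(np.array([x,y,z])-p); cy=np.arctan2(R[1,0],R[0,0])
    print("tcp",p.round(1),"yaw",cy.round(4),"tilt",R[:,2].round(3),"w",round(s["gripper_width"],1),"t",round(s["time_s"],1),"F",s["contact_force"].round(1))
    print("shift tool mm",d.round(1), "az",None if yaw is None else -((yaw-cy+np.pi)%(2*np.pi)-np.pi))
E
python3 - <<'E'
from h import *
to(439,142,22,1.67)
im,p=grab("wrist","w1"); c=cam("wrist",p)
print(proj(c,[[439,142,41],[439,142,22]]))
E
```

```text
tcp [140.3 608.4 230.2] yaw 2.9148 tilt [-0.001 -0.002 -1.   ] w 85.6 t 0.1 F [ 0.4  0.6 -0.4]
shift tool mm [-396.  -386.9  208.9] az 1.244823296699277
[[ 81.93408696 415.13807936]
 [ 90.908413   403.63680375]]
```

View pics/w1.png

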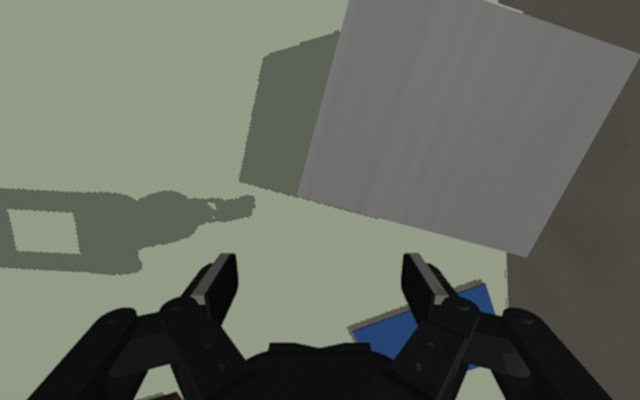

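The moves need every key, so nothing has moved yet. The wrist view shows only the grey box and the blue book.

{"fn": "step_arm", "kwargs": {
  "targets": [
    {"x": 0, "y": 0, "z": 0, "ax": 0, "ay": 0, "az": 0.12, "claw": 0.026},
    {"x": 0, "y": 0, "z": 0, "ax": 0, "ay": 0, "az": 0.12, "claw": 0.026},
    {"x": 0, "y": 0, "z": 0, "ax": 0, "ay": 0, "az": 0.12, "claw": 0.026},
    {"x": 0, "y": 0, "z": 0, "ax": 0, "ay": 0, "az": 0.12, "claw": 0.026},
    {"x": 0, "y": 0, "z": 0, "ax": 0, "ay": 0, "az": 0.12, "claw": 0.026},
    {"x": 0, "y": 0, "z": 0, "ax": 0, "ay": 0, "az": 0.12, "claw": 0.026},
    {"x": 0, "y": 0, "z": 0, "ax": 0, "ay": 0, "az": 0.12, "claw": 0.026},
    {"x": 0, "y": 0, "z": 0, "ax": 0, "ay": 0, "az": 0.12, "claw": 0.026},
    {"x": 0, "y": 0, "z": 0, "ax": 0, "ay": 0, "az": 0.12, "claw": 0.026},
    {"x": 0, "y": 0, "z": 0, "ax": 0, "ay": 0, "az": 0.12, "claw": 0.026},
    {"x": -0.03, "y": 0.015, "z": 0, "ax": 0, "ay": 0, "az": 0.045, "claw": 0.026},
    {"x": -0.03, "y": 0.015, "z": 0, "ax": 0, "ay": 0, "az": 0, "claw": 0.026},
    {"x": -0.03, "y": 0.015, "z": 0, "ax": 0, "ay": 0, "az": 0, "claw": 0.026},
    {"x": -0.03, "y": 0.015, "z": 0, "ax": 0, "ay": 0, "az": 0, "claw": 0.026},
    {"x": -0.03, "y": 0.015, "z": 0, "ax": 0, "ay": 0, "az": 0, "claw": 0.026},
    {"x": -0.03, "y": 0.015, "z": 0, "ax": 0, "ay": 0, "az": 0, "claw": 0.026},
    {"x": -0.03, "y": 0.015, "z": 0, "ax": 0, "ay": 0, "az": 0, "claw": 0.026},
    {"x": -0.03, "y": 0.015, "z": 0, "ax": 0, "ay": 0, "az": 0, "claw": 0.026},
    {"x": -0.03, "y": 0.015, "z": 0, "ax": 0, "ay": 0, "az": 0, "claw": 0.026},
    {"x": -0.03, "y": 0.015, "z": 0, "ax": 0, "ay": 0, "az": 0, "claw": 0.026}
  ],
  "squeeze": 20
}}

```text
time_s: 1.87
tool_pos: [321.1, 324.6, 231.3]
tcp_rot: [0.0, 0.671, 0.741, 0.0]
contact_force: [-0.3, 0.2, -0.4]
gripper_width: 25.9
grip_force: 0.0
```

{"fn": "step_arm", "kwargs": {
  "targets": [
    {"x": -0.03, "y": 0.015, "z": 0, "ax": 0, "ay": 0, "az": 0, "claw": 0.026},
    {"x": -0.03, "y": 0.015, "z": 0, "ax": 0, "ay": 0, "az": 0, "claw": 0.026},
    {"x": -0.03, "y": 0.015, "z": 0, "ax": 0, "ay": 0, "az": 0, "claw": 0.026},
    {"x": -0.03, "y": 0.015, "z": 0, "ax": 0, "ay": 0, "az": 0, "claw": 0.026},
    {"x": -0.03, "y": 0.015, "z": 0, "ax": 0, "ay": 0, "az": 0, "claw": 0.026},
    {"x": -0.03, "y": 0.015, "z": 0.03, "ax": 0, "ay": 0, "az": 0, "claw": 0.026},
    {"x": 0, "y": 0, "z": 0.03, "ax": 0, "ay": 0, "az": 0, "claw": 0.026},
    {"x": 0, "y": 0, "z": 0.03, "ax": 0, "ay": 0, "az": 0, "claw": 0.026},
    {"x": 0, "y": 0, "z": 0.02, "ax": 0, "ay": 0, "az": 0, "claw": 0.026},
    {"x": 0, "y": 0, "z": 0, "ax": 0, "ay": 0, "az": 0, "claw": 0.026},
    {"x": 0, "y": 0, "z": 0, "ax": 0, "ay": 0, "az": 0, "claw": 0.026},
    {"x": 0, "y": 0, "z": 0, "ax": 0, "ay": 0, "az": 0, "claw": 0.026}
  ]
}}

```text
time_s: 2.87
tool_pos: [427.8, 158.4, 124.9]
tcp_rot: [0.001, 0.671, 0.741, 0.001]
contact_force: [-0.3, 0.5, 0.5]
gripper_width: 26.0
grip_force: 0.0
```

```bash
python3 - <<'E'
from h import *
to(439,142,22,1.674)
im,p=grab("wrist","w2"); c=cam("wrist",p)
print(proj(c,[[439,142,41],[439,142,22]]))
grab("top","t2")
E
```

```text
tcp [427.8 158.4 124.9] yaw 1.6701 tilt [ 0.002  0.    -1.   ] w 26.0 t 2.9 F [-0.3  0.5  0.5]
shift tool mm [-17.4   9.3 102.9] az -0.003890574704124905
[[329.82167265 225.90161256]
 [329.06072096 217.93971492]]
```

View pics/w2.png

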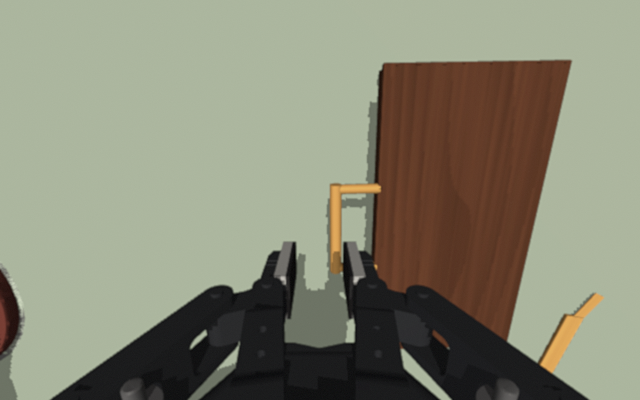

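The wrist view shows the bar at column 336, rows 184–270, and the lid's far corners at (384,64) and (571,60).

```bash
python3 - <<'E'
from h import *
p=tcp()[:2]; c=cam("wrist",p)
print(onplane(c,[(336,188),(336,267),(336,228)],46).round(1)); print(onplane(c,[(384,64),(571,60),(376,240)],44).round(1))
im=cv2.imread("pics/top0.png"); b=im.astype(int); m=((b[:,:,2]-b[:,:,0]>20)&(b[:,:,2]<140)).astype(np.uint8); m[:,:160]=0;m[:,290:]=0;m[:160]=0;m[250:]=0
m=cv2.morphologyEx(m,cv2.MORPH_OPEN,np.ones((7,7)))
cs,_=cv2.findContours(m,0,1); k=max(cs,key=cv2.contourArea); q=cv2.boxPoints(cv2.minAreaRect(k)); print(q)
print(onplane(cam("top"),q,44).round(1))
E
```

```text
[[440.8 177.6  46. ]
 [449.4 105.1  46. ]
 [445.  142.6  46. ]]
[[464.5 272.6  44. ]
 [598.3 288.8  44. ]
 [481.3 133.9  44. ]]
[[165.48167 185.87775]
 [265.23718 170.91443]
 [273.0196  222.79706]
 [173.26407 237.76038]]
[[596.4 295.1  44. ]
 [627.   32.6  44. ]
 [491.8  15.9  44. ]
 [460.7 276.8  44. ]]
```

{"fn": "step_arm", "kwargs": {
  "targets": [
    {"x": -0.0185, "y": 0.0155, "z": 0.023, "ax": 0, "ay": 0, "az": -0.019, "claw": 0.026},
    {"x": 0, "y": 0, "z": 0.025, "ax": 0, "ay": 0, "az": 0, "claw": 0.026},
    {"x": 0, "y": 0, "z": 0.02, "ax": 0, "ay": 0, "az": 0, "claw": 0.026},
    {"x": 0, "y": 0, "z": 0.02, "ax": 0, "ay": 0, "az": 0, "claw": 0.026},
    {"x": 0, "y": 0, "z": 0.015, "ax": 0, "ay": 0, "az": 0, "claw": 0.026},
    {"x": 0, "y": 0, "z": 0, "ax": 0, "ay": 0, "az": 0, "claw": 0.026},
    {"x": 0, "y": 0, "z": 0, "ax": 0, "ay": 0, "az": 0, "claw": 0.026},
    {"x": 0, "y": 0, "z": 0, "ax": 0, "ay": 0, "az": 0, "claw": 0.005},
    {"x": 0, "y": 0, "z": 0, "ax": 0, "ay": 0, "az": 0, "claw": 0.005},
    {"x": 0, "y": 0, "z": 0, "ax": 0, "ay": 0, "az": 0, "claw": 0.005},
    {"x": 0, "y": 0, "z": 0, "ax": 0, "ay": 0, "az": 0, "claw": 0.005}
  ],
  "squeeze": 25
}}

```text
time_s: 3.88
tool_pos: [443.4, 141.3, 21.2]
tcp_rot: [-0.0, 0.664, 0.748, -0.0]
contact_force: [-4.3, -0.7, 0.6]
gripper_width: 8.6
grip_force: 24.4
```

```bash
python3 - <<'E'
from h import *
to(445,141.3,22,1.689)
# arc rows: bar pos rel in case x, z
th0=0
for th in np.arange(0.1,1.71,0.1):
    print(round(th,2),round(170*(np.cos(th0)-np.cos(th))+3*(np.sin(th)-np.sin(th0))*1,1),round(170*(np.sin(th)-np.sin(th0))-3*(np.cos(th0)-np.cos(th)),1)); th0=th
E
```

```text
tcp [443.4 141.3  21.2] yaw 1.6889 tilt [-0.001  0.    -1.   ] w 8.6 t 3.9 F [-4.3 -0.7  0.6]
shift tool mm [-0.2  1.5 -0.8] az -6.30454942340819e-05
0.1 1.1 17.0
0.2 2.8 16.8
0.3 4.5 16.4
0.4 6.1 15.9
0.5 7.7 15.2
0.6 9.1 14.3
0.7 10.5 13.3
0.8 11.8 12.2
0.9 13.0 11.0
1.0 14.0 9.6
1.1 14.9 8.2
1.2 15.6 6.7
1.3 16.2 5.1
1.4 16.6 3.4
1.5 16.9 1.8
1.6 17.0 0.1
1.7 16.9 -1.6
```

{"fn": "step_arm", "kwargs": {
  "targets": [
    {"x": 0, "y": 0.001, "z": -0.017, "ax": 0, "ay": 0, "az": 0, "claw": 0.005},
    {"x": 0, "y": 0.003, "z": -0.017, "ax": 0, "ay": 0, "az": 0, "claw": 0.005},
    {"x": 0, "y": 0.0045, "z": -0.0165, "ax": 0, "ay": 0, "az": 0, "claw": 0.005},
    {"x": 0, "y": 0.006, "z": -0.016, "ax": 0, "ay": 0, "az": 0, "claw": 0.005},
    {"x": 0, "y": 0.0075, "z": -0.015, "ax": 0, "ay": 0, "az": 0, "claw": 0.005},
    {"x": 0, "y": 0.009, "z": -0.0145, "ax": 0, "ay": 0, "az": 0, "claw": 0.005},
    {"x": 0, "y": 0.0105, "z": -0.0135, "ax": 0, "ay": 0, "az": 0, "claw": 0.005}
  ]
}}

```text
time_s: 4.47
tool_pos: [485.1, 146.2, 130.9]
tcp_rot: [-0.0, 0.664, 0.748, 0.0]
contact_force: [0.5, 0.3, -4.4]
gripper_width: 9.1
grip_force: 24.3
```

{"fn": "step_arm", "kwargs": {
  "targets": [
    {"x": 0, "y": 0.012, "z": -0.012, "ax": 0, "ay": 0, "az": 0, "claw": 0.005},
    {"x": 0, "y": 0.013, "z": -0.011, "ax": 0, "ay": 0, "az": 0, "claw": 0.005},
    {"x": 0, "y": 0.014, "z": -0.0095, "ax": 0, "ay": 0, "az": 0, "claw": 0.005},
    {"x": 0, "y": 0.015, "z": -0.008, "ax": 0, "ay": 0, "az": 0, "claw": 0.005},
    {"x": 0, "y": 0.0155, "z": -0.0065, "ax": 0, "ay": 0, "az": 0, "claw": 0.005},
    {"x": 0, "y": 0.016, "z": -0.005, "ax": 0, "ay": 0, "az": 0, "claw": 0.005},
    {"x": 0, "y": 0.0165, "z": -0.0035, "ax": 0, "ay": 0, "az": 0, "claw": 0.005},
    {"x": 0, "y": 0.017, "z": -0.002, "ax": 0, "ay": 0, "az": 0, "claw": 0.005},
    {"x": 0, "y": 0.017, "z": 0, "ax": 0, "ay": 0, "az": 0, "claw": 0.005},
    {"x": 0, "y": 0.015, "z": 0.0015, "ax": 0, "ay": 0, "az": 0, "claw": 0.005},
    {"x": 0, "y": 0, "z": 0, "ax": 0, "ay": 0, "az": 0, "claw": 0.005},
    {"x": 0, "y": 0, "z": 0, "ax": 0, "ay": 0, "az": 0, "claw": 0.005}
  ]
}}

```text
time_s: 5.47
tool_pos: [637.4, 164.2, 187.9]
tcp_rot: [0.002, 0.664, 0.748, 0.002]
contact_force: [1.8, 0.6, 4.7]
gripper_width: 9.1
grip_force: 25.3
```

{"fn": "step_arm", "kwargs": {
  "targets": [
    {"x": 0, "y": 0, "z": 0, "ax": 0, "ay": 0, "az": 0, "claw": 0.03},
    {"x": 0, "y": 0, "z": 0, "ax": 0, "ay": 0, "az": 0, "claw": 0.03},
    {"x": 0, "y": 0, "z": 0, "ax": 0, "ay": 0, "az": 0, "claw": 0.03},
    {"x": 0, "y": 0, "z": -0.03, "ax": 0, "ay": 0, "az": 0, "claw": 0.03},
    {"x": 0, "y": 0, "z": -0.04, "ax": 0, "ay": 0, "az": 0, "claw": 0.05},
    {"x": 0, "y": 0, "z": 0, "ax": 0, "ay": 0, "az": -0.121, "claw": 0.05},
    {"x": 0, "y": 0, "z": 0, "ax": 0, "ay": 0, "az": -0.121, "claw": 0.05},
    {"x": 0, "y": 0, "z": 0, "ax": 0, "ay": 0, "az": -0.121, "claw": 0.05},
    {"x": 0, "y": 0, "z": 0, "ax": 0, "ay": 0, "az": -0.121, "claw": 0.05},
    {"x": 0, "y": 0, "z": 0, "ax": 0, "ay": 0, "az": -0.121, "claw": 0.05},
    {"x": 0, "y": 0, "z": 0, "ax": 0, "ay": 0, "az": -0.121, "claw": 0.05},
    {"x": 0, "y": 0, "z": 0, "ax": 0, "ay": 0, "az": -0.121, "claw": 0.05},
    {"x": 0, "y": 0, "z": 0, "ax": 0, "ay": 0, "az": -0.121, "claw": 0.05},
    {"x": 0, "y": 0, "z": 0, "ax": 0, "ay": 0, "az": -0.121, "claw": 0.05},
    {"x": 0, "y": 0, "z": 0, "ax": 0, "ay": 0, "az": -0.121, "claw": 0.05},
    {"x": 0, "y": 0, "z": 0, "ax": 0, "ay": 0, "az": -0.121, "claw": 0.05},
    {"x": 0, "y": 0, "z": 0, "ax": 0, "ay": 0, "az": -0.121, "claw": 0.05},
    {"x": 0, "y": 0, "z": 0, "ax": 0, "ay": 0, "az": -0.119, "claw": 0.05},
    {"x": 0.04, "y": 0, "z": 0, "ax": 0, "ay": 0, "az": 0, "claw": 0.05},
    {"x": 0.04, "y": 0, "z": 0, "ax": 0, "ay": 0, "az": 0, "claw": 0.05}
  ]
}}

```text
time_s: 7.13
tool_pos: [554.7, 153.9, 253.5]
tcp_rot: [-0.002, -0.059, 0.998, -0.0]
contact_force: [-1.1, 0.5, 0.7]
gripper_width: 50.2
grip_force: 0.0
```

{"fn": "step_arm", "kwargs": {
  "targets": [
    {"x": 0.04, "y": 0, "z": 0, "ax": 0, "ay": 0, "az": 0, "claw": 0.05},
    {"x": 0.04, "y": 0, "z": 0, "ax": 0, "ay": 0, "az": 0, "claw": 0.05},
    {"x": 0, "y": 0, "z": 0, "ax": 0, "ay": 0, "az": 0, "claw": 0.05},
    {"x": 0, "y": 0, "z": 0, "ax": 0, "ay": 0, "az": 0, "claw": 0.05},
    {"x": 0, "y": 0, "z": 0, "ax": 0, "ay": 0, "az": 0, "claw": 0.05}
  ]
}}

```text
time_s: 7.55
tool_pos: [476.4, 144.9, 256.4]
tcp_rot: [0.001, -0.059, 0.998, 0.0]
contact_force: [0.5, 0.5, 0.2]
gripper_width: 49.9
grip_force: 0.0
```

```bash
python3 - <<'E'
from h import *
to(549,153.5,230,3.26)
im,p=grab("wrist","w3"); c=cam("wrist",p); np.savez("p3.npz",p=p[0],R=p[1])
R=np.array([[np.cos(.118),-np.sin(.118)],[np.sin(.118),np.cos(.118)]])
for y in(-93,-31,31,93):
  for dx,dy in((-60,-15),(-60,15)):
    w=R@[dx,y+dy]+[549,153.5]; u=proj(c,[*w,9])[0]; print(u.round(0)); cv2.circle(im,tuple(int(v) for v in u),2,(0,0,255),-1)
for dx,dy in((-65,-129),(-65,129)):
    w=R@[dx,dy]+[549,153.5]; u=proj(c,[*w,38])[0]; cv2.circle(im,tuple(int(v) for v in u),2,(255,0,255),-1)
t,_=grab("top","t3")
o=np.zeros((600,800,3),np.uint8); o[:400,:640]=im; o[400:,:540]=cv2.resize(t[150:300,165:435],(540,300))[:200]; cv2.imwrite("pics/c3.png",o)
E
```

```text
tcp [476.4 144.9 256.4] yaw -3.0233 tilt [ 0.002  0.    -1.   ] w 49.9 t 7.5 F [0.5 0.5 0.2]
shift tool mm [-73.1  -0.1  26.6] az -8.498243115262483e-05
[243. 178.]
[264. 178.]
[287. 178.]
[308. 178.]
[331. 178.]
[352. 178.]
[374. 178.]
[396. 178.]
```

View pics/c3.png

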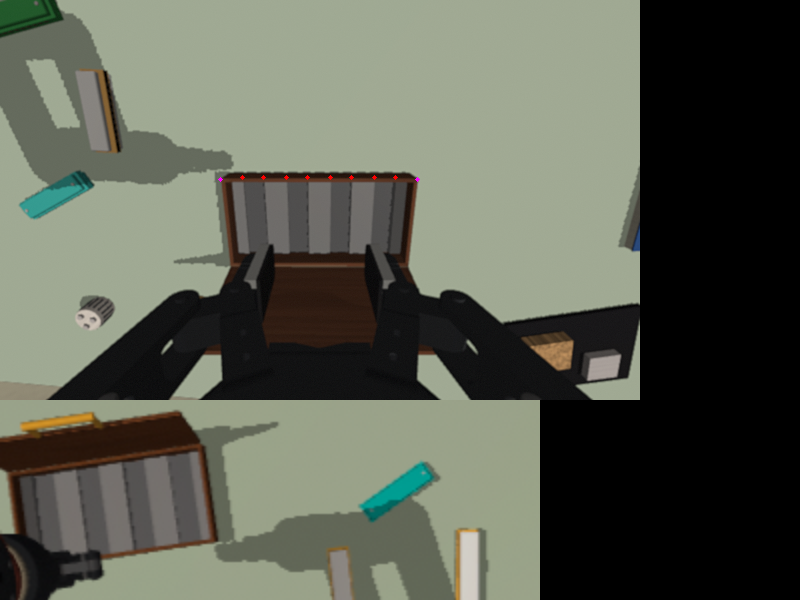

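The dots land on the case's front corners and slots, so the case pose (549,153.5), yaw 0.118 holds. The lid stands open and the bays are empty. Next, a view above the near harmonica.

{"fn": "step_arm", "kwargs": {
  "targets": [
    {"x": 0.0095, "y": -0.0355, "z": 0, "ax": 0, "ay": 0, "az": 0, "claw": 0.07},
    {"x": 0.0095, "y": -0.0355, "z": 0, "ax": 0, "ay": 0, "az": 0, "claw": 0.07},
    {"x": 0.0095, "y": -0.0355, "z": 0, "ax": 0, "ay": 0, "az": 0, "claw": 0.07},
    {"x": 0.0095, "y": -0.0355, "z": 0, "ax": 0, "ay": 0, "az": 0, "claw": 0.07},
    {"x": 0.0095, "y": -0.0355, "z": 0, "ax": 0, "ay": 0, "az": 0, "claw": 0.07},
    {"x": 0.0095, "y": -0.0355, "z": 0, "ax": 0, "ay": 0, "az": 0, "claw": 0.07},
    {"x": 0.0095, "y": -0.0355, "z": 0, "ax": 0, "ay": 0, "az": 0, "claw": 0.07},
    {"x": 0.0095, "y": -0.0355, "z": 0, "ax": 0, "ay": 0, "az": 0, "claw": 0.07},
    {"x": 0, "y": 0, "z": 0, "ax": 0, "ay": 0, "az": 0, "claw": 0.07},
    {"x": 0, "y": 0, "z": 0, "ax": 0, "ay": 0, "az": 0, "claw": 0.07},
    {"x": 0, "y": 0, "z": 0, "ax": 0, "ay": 0, "az": 0, "claw": 0.07}
  ]
}}

```text
time_s: 8.57
tool_pos: [435.1, -146.5, 256.3]
tcp_rot: [0.0, -0.058, 0.998, 0.0]
contact_force: [-0.2, 0.4, 0.5]
gripper_width: 70.1
grip_force: 0.0
```

```bash
python3 - <<'E'
from h import *
to(434,-145,5)
im,p=grab("wrist","w4"); np.savez("p4.npz",p=p[0],R=p[1])
E
```

```text
tcp [ 435.1 -146.5  256.3] yaw -3.0246 tilt [ 0.     0.001 -1.   ] w 70.1 t 8.6 F [-0.2  0.4  0.5]
shift tool mm [  1.    1.5 251.3] az None
```

View pics/w4.png

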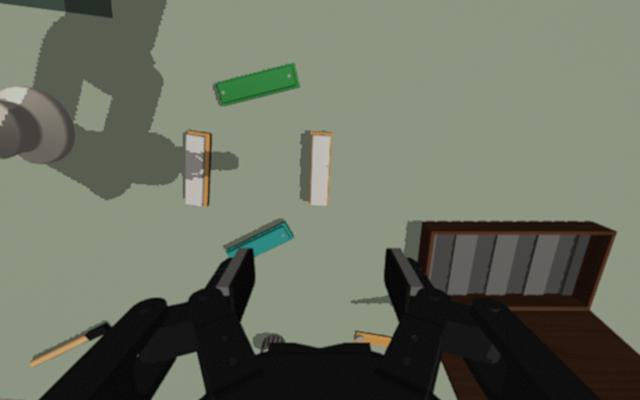

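```bash
cat >> h.py <<'E'
def harps(im,c,z=27,box=None,mn=150):
    b=im.astype(int); m=((b[:,:,0]>b[:,:,1]-9)&(b[:,:,1]>85)&(abs(b[:,:,2]-b[:,:,1])<14)).astype(np.uint8)
    if box: k=np.zeros_like(m); k[box[1]:box[3],box[0]:box[2]]=1; m&=k
    m=cv2.morphologyEx(m,cv2.MORPH_CLOSE,np.ones((3,3)))
    out=[]
    for k in cv2.findContours(m,0,1)[0]:
        if cv2.contourArea(k)<mn: continue
        w=onplane(c,k[:,0]+0.0,z)[:,:2].astype(np.float32)
        (cx,cy),(a,bb),an=cv2.minAreaRect(w)
        if a<bb: an+=90; a,bb=bb,a
        an=(np.deg2rad(an)+np.pi/2)%np.pi-np.pi/2
        print("px",k[:,0].mean(0).round(0),"ctr",round(cx,1),round(cy,1),"size",round(a,1),round(bb,1),"yaw",round(an,4))
E
python3 - <<'E'
from h import *
im=cv2.imread("pics/w4.png"); d=np.load("p4.npz"); c=cam("wrist",(d["p"],d["R"]))
harps(im,c,27,(170,110,345,225)); print(im[170,320],im[150,192],im[162,195],im[100,400])
E
```

```text
px [319. 170.] ctr 435.0 -146.2 size 95.3 22.0 yaw 0.0832
px [194. 169.] ctr 454.3 -312.8 size 95.7 24.9 yaw -0.0426
[179 186 190] [178 185 189] [111 115 119] [130 149 141]
```

Harmonica A is at (435,-146), yaw 0.083. The tool is already above it.

{"fn": "step_arm", "kwargs": {
  "targets": [
    {"x": 0, "y": 0, "z": 0.04, "ax": 0, "ay": 0, "az": 0.034, "claw": 0.055},
    {"x": 0, "y": 0, "z": 0.04, "ax": 0, "ay": 0, "az": 0, "claw": 0.055},
    {"x": 0, "y": 0, "z": 0.04, "ax": 0, "ay": 0, "az": 0, "claw": 0.055},
    {"x": 0, "y": 0, "z": 0.04, "ax": 0, "ay": 0, "az": 0, "claw": 0.055},
    {"x": 0, "y": 0, "z": 0.03, "ax": 0, "ay": 0, "az": 0, "claw": 0.055},
    {"x": 0, "y": 0, "z": 0.03, "ax": 0, "ay": 0, "az": 0, "claw": 0.055},
    {"x": 0, "y": 0, "z": 0.02, "ax": 0, "ay": 0, "az": 0, "claw": 0.055},
    {"x": 0, "y": 0, "z": 0.01, "ax": 0, "ay": 0, "az": 0, "claw": 0.055},
    {"x": 0, "y": 0, "z": 0, "ax": 0, "ay": 0, "az": 0, "claw": 0.055},
    {"x": 0, "y": 0, "z": 0, "ax": 0, "ay": 0, "az": 0, "claw": 0.055},
    {"x": 0, "y": 0, "z": 0, "ax": 0, "ay": 0, "az": 0, "claw": 0.02},
    {"x": 0, "y": 0, "z": 0, "ax": 0, "ay": 0, "az": 0, "claw": 0.02},
    {"x": 0, "y": 0, "z": 0, "ax": 0, "ay": 0, "az": 0, "claw": 0.02},
    {"x": 0, "y": 0, "z": 0, "ax": 0, "ay": 0, "az": 0, "claw": 0.02}
  ],
  "squeeze": 50
}}

```text
time_s: 9.78
tool_pos: [436.3, -146.9, 8.1]
tcp_rot: [0.002, -0.042, 0.999, -0.001]
contact_force: [-0.5, 1.6, 5.9]
gripper_width: 26.6
grip_force: 50.1
```

{"fn": "step_arm", "kwargs": {
  "targets": [
    {"x": 0, "y": 0, "z": -0.02, "ax": 0, "ay": 0, "az": 0, "claw": 0.02},
    {"x": 0, "y": 0, "z": -0.03, "ax": 0, "ay": 0, "az": 0, "claw": 0.02},
    {"x": 0, "y": 0, "z": -0.04, "ax": 0, "ay": 0, "az": 0, "claw": 0.02},
    {"x": 0, "y": 0, "z": -0.01, "ax": 0, "ay": 0, "az": 0, "claw": 0.02},
    {"x": 0, "y": 0, "z": 0, "ax": 0, "ay": 0, "az": 0, "claw": 0.02},
    {"x": 0, "y": 0, "z": 0, "ax": 0, "ay": 0, "az": 0, "claw": 0.02}
  ]
}}

```text
time_s: 10.28
tool_pos: [434.4, -146.2, 106.4]
tcp_rot: [0.001, -0.042, 0.999, -0.0]
contact_force: [-0.9, 0.2, -1.8]
gripper_width: 26.3
grip_force: 49.9
```

```bash
python3 - <<'E'
from h import *
to(545.4,184.3,110,.118-np.pi)
im,p=grab("wrist","w5"); c=cam("wrist",p); harps(im,c,27+100)
E
```

```text
tcp [ 434.4 -146.2  106.4] yaw -3.0575 tilt [ 0.001 -0.001 -1.   ] w 26.3 t 10.3 F [-0.9  0.2 -1.8]
shift tool mm [-138.4  320.    -3.7] az -0.03393620368482697
px [635. 355.] ctr 468.9 29.1 size 25.0 6.9 yaw 0.4179
px [539. 328.] ctr 459.9 -28.1 size 42.4 15.9 yaw 0.1179
px [595. 334.] ctr 459.1 3.6 size 48.5 15.9 yaw 0.1186
px [319. 261.] ctr 432.1 -146.3 size 93.7 23.5 yaw 0.0826
px [118. 212.] ctr 410.5 -240.8 size 53.5 14.5 yaw -0.0359
```

View pics/w5.png

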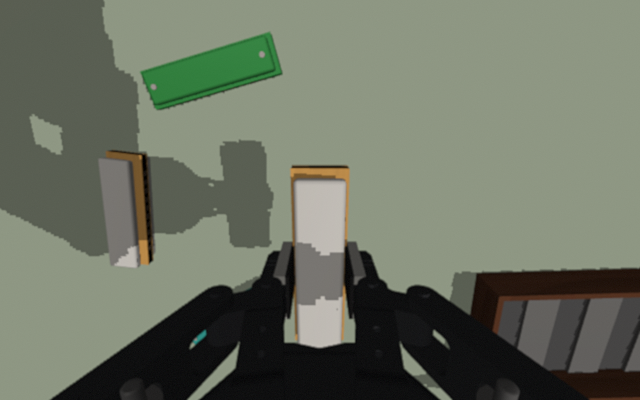

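The harmonica hangs level and centred between the pads at column 320. Carrying it to bay 3.

{"fn": "step_arm", "kwargs": {
  "targets": [
    {"x": 0, "y": 0, "z": 0, "ax": 0, "ay": 0, "az": -0.034, "claw": 0.02},
    {"x": -0.0125, "y": 0.0325, "z": 0, "ax": 0, "ay": 0, "az": 0, "claw": 0.02},
    {"x": -0.0125, "y": 0.0325, "z": 0, "ax": 0, "ay": 0, "az": 0, "claw": 0.02},
    {"x": -0.0125, "y": 0.0325, "z": 0, "ax": 0, "ay": 0, "az": 0, "claw": 0.02},
    {"x": -0.0125, "y": 0.0325, "z": 0, "ax": 0, "ay": 0, "az": 0, "claw": 0.02},
    {"x": -0.0125, "y": 0.0325, "z": 0, "ax": 0, "ay": 0, "az": 0, "claw": 0.02},
    {"x": -0.0125, "y": 0.0325, "z": 0, "ax": 0, "ay": 0, "az": 0, "claw": 0.02},
    {"x": -0.0125, "y": 0.0325, "z": 0, "ax": 0, "ay": 0, "az": 0, "claw": 0.02},
    {"x": -0.0125, "y": 0.0325, "z": 0, "ax": 0, "ay": 0, "az": 0, "claw": 0.02},
    {"x": -0.0125, "y": 0.0325, "z": 0, "ax": 0, "ay": 0, "az": 0, "claw": 0.02},
    {"x": -0.0125, "y": 0.0325, "z": 0, "ax": 0, "ay": 0, "az": 0, "claw": 0.02},
    {"x": 0, "y": 0, "z": 0, "ax": 0, "ay": 0, "az": 0, "claw": 0.02},
    {"x": 0, "y": 0, "z": 0, "ax": 0, "ay": 0, "az": 0, "claw": 0.02},
    {"x": 0, "y": 0, "z": 0, "ax": 0, "ay": 0, "az": 0, "claw": 0.02}
  ]
}}

```text
time_s: 11.5
tool_pos: [517.9, 190.8, 103.3]
tcp_rot: [-0.003, -0.059, 0.998, -0.001]
contact_force: [0.1, -0.9, -1.5]
gripper_width: 26.6
grip_force: 50.1
```

```bash
python3 - <<'E'
from h import *
to(545.4,184.3,13,.118-np.pi)
im,p=grab("wrist","w6"); c=cam("wrist",p); harps(im,c,27+98)
E
```

```text
tcp [517.9 190.8 103.3] yaw -3.0226 tilt [-0.005 -0.002 -1.   ] w 26.6 t 11.5 F [ 0.1 -0.9 -1.5]
shift tool mm [-27.1  -9.6  90.1] az 0.001023221456499801
px [153. 260.] ctr 518.8 110.0 size 28.2 8.3 yaw 0.1196
px [221. 255.] ctr 510.8 139.7 size 50.6 36.1 yaw -1.4004
px [319. 260.] ctr 515.0 190.2 size 92.5 23.5 yaw 0.1198
px [371. 220.] ctr 489.5 210.1 size 52.9 18.8 yaw 0.1124
px [282. 210.] ctr 486.7 169.6 size 37.8 8.2 yaw 0.1089
```

{"fn": "step_arm", "kwargs": {
  "targets": [
    {"x": -0.0135, "y": -0.0048, "z": 0, "ax": 0, "ay": 0, "az": 0, "claw": 0.02},
    {"x": -0.0135, "y": -0.0048, "z": 0, "ax": 0, "ay": 0, "az": 0, "claw": 0.02},
    {"x": 0, "y": 0, "z": 0.02, "ax": 0, "ay": 0, "az": 0, "claw": 0.02},
    {"x": 0, "y": 0, "z": 0.02, "ax": 0, "ay": 0, "az": 0, "claw": 0.02},
    {"x": 0, "y": 0, "z": 0, "ax": 0, "ay": 0, "az": 0, "claw": 0.02},
    {"x": 0, "y": 0, "z": 0, "ax": 0, "ay": 0, "az": 0, "claw": 0.02},
    {"x": 0, "y": 0, "z": 0, "ax": 0, "ay": 0, "az": 0, "claw": 0.02}
  ]
}}

```text
time_s: 12.13
tool_pos: [547.9, 184.2, 66.2]
tcp_rot: [-0.0, -0.058, 0.998, -0.0]
contact_force: [0.2, 1.0, -2.0]
gripper_width: 26.7
grip_force: 50.1
```

```bash
python3 - <<'E'
from h import *
to(545.4,184.3,13,.118-np.pi)
im,p=grab("wrist","w7"); c=cam("wrist",p)
R=np.array([[np.cos(.118),-np.sin(.118)],[np.sin(.118),np.cos(.118)]])
for dx in(-58,55):
  for dy in(16,46):
    w=R@[dx,dy]+[549,153.5]; u=proj(c,[*w,9])[0]; cv2.circle(im,tuple(int(v) for v in u),2,(0,0,255),-1)
cv2.imwrite("pics/w7b.png",im)
E
```

```text
tcp [547.9 184.2  66.2] yaw -3.0246 tilt [-0. -0. -1.] w 26.7 t 12.1 F [ 0.2  1.  -2. ]
shift tool mm [ 2.4  0.4 53.2] az -0.001048173617663295
```

View pics/w7b.png

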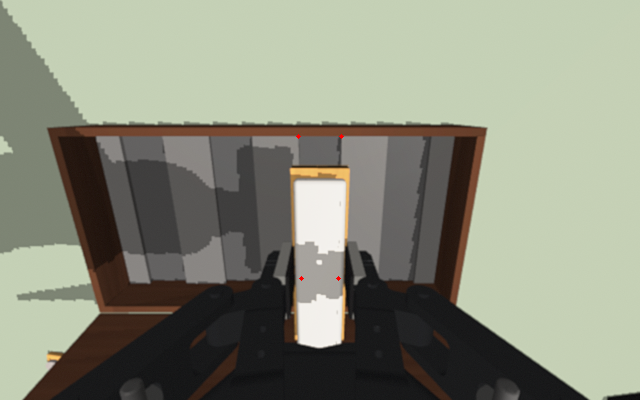

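The projected slot edges (299 and 342 at row 137) match the visible ridge edges, and the harp is centred between them. Lowering.

{"fn": "step_arm", "kwargs": {
  "targets": [
    {"x": 0.002, "y": 0, "z": 0.02, "ax": 0, "ay": 0, "az": 0, "claw": 0.02},
    {"x": 0, "y": 0, "z": 0.015, "ax": 0, "ay": 0, "az": 0, "claw": 0.02},
    {"x": 0, "y": 0, "z": 0.008, "ax": 0, "ay": 0, "az": 0, "claw": 0.02},
    {"x": 0, "y": 0, "z": 0.004, "ax": 0, "ay": 0, "az": 0, "claw": 0.02},
    {"x": 0, "y": 0, "z": 0.003, "ax": 0, "ay": 0, "az": 0, "claw": 0.02},
    {"x": 0, "y": 0, "z": 0.002, "ax": 0, "ay": 0, "az": 0, "claw": 0.02},
    {"x": 0, "y": 0, "z": 0, "ax": 0, "ay": 0, "az": 0, "claw": 0.02},
    {"x": 0, "y": 0, "z": 0, "ax": 0, "ay": 0, "az": 0, "claw": 0.02},
    {"x": 0, "y": 0, "z": 0, "ax": 0, "ay": 0, "az": 0, "claw": 0.02}
  ]
}}

```text
time_s: 12.93
tool_pos: [546.7, 185.0, 14.8]
tcp_rot: [0.001, -0.059, 0.998, 0.0]
contact_force: [0.4, 0.2, -1.9]
gripper_width: 26.4
grip_force: 50.1
```

{"fn": "step_arm", "kwargs": {
  "targets": [
    {"x": 0, "y": 0, "z": 0.002, "ax": 0, "ay": 0, "az": 0, "claw": 0.02},
    {"x": 0, "y": 0, "z": 0, "ax": 0, "ay": 0, "az": 0, "claw": 0.02},
    {"x": 0, "y": 0, "z": 0, "ax": 0, "ay": 0, "az": 0, "claw": 0.045},
    {"x": 0, "y": 0, "z": 0, "ax": 0, "ay": 0, "az": 0, "claw": 0.045},
    {"x": 0, "y": 0, "z": 0, "ax": 0, "ay": 0, "az": 0, "claw": 0.045},
    {"x": 0, "y": 0, "z": -0.02, "ax": 0, "ay": 0, "az": 0, "claw": 0.045},
    {"x": 0, "y": 0, "z": -0.03, "ax": 0, "ay": 0, "az": 0, "claw": 0.045},
    {"x": 0, "y": 0, "z": 0, "ax": 0, "ay": 0, "az": 0, "claw": 0},
    {"x": 0, "y": 0, "z": 0, "ax": 0, "ay": 0, "az": 0, "claw": 0},
    {"x": 0, "y": 0, "z": 0, "ax": 0, "ay": 0, "az": 0, "claw": 0},
    {"x": 0, "y": 0, "z": 0, "ax": 0, "ay": 0, "az": 0, "claw": 0},
    {"x": 0, "y": 0, "z": 0, "ax": 0, "ay": 0, "az": 0, "claw": 0}
  ],
  "squeeze": 20
}}

```text
time_s: 13.93
tool_pos: [544.7, 184.6, 60.5]
tcp_rot: [-0.001, -0.059, 0.998, -0.0]
contact_force: [-0.3, 0.7, 0.3]
gripper_width: 0.2
grip_force: 0.0
```

```bash
python3 - <<'E'
from h import *
to(545.4,184.3,29,.118-np.pi)
im,p=grab("wrist","w8"); c=cam("wrist",p)
harps(im,c,33)
E
```

```text
tcp [544.7 184.6  60.5] yaw -3.0234 tilt [-0.003 -0.001 -1.   ] w 0.2 t 13.9 F [-0.3  0.7  0.3]
shift tool mm [-0.8 -0.3 31.5] az 0.000145392008729317
px [484. 390.] ctr 663.9 331.4 size 19.5 9.1 yaw 0.1501
px [319. 229.] ctr 539.7 184.0 size 82.9 22.8 yaw 0.1167
px [435. 216.] ctr 527.1 256.9 size 100.4 12.9 yaw 0.1163
px [381. 210.] ctr 531.4 221.3 size 101.8 51.3 yaw 0.1208
px [213. 204.] ctr 543.5 120.8 size 147.3 101.8 yaw -1.452
```

View pics/w8.png

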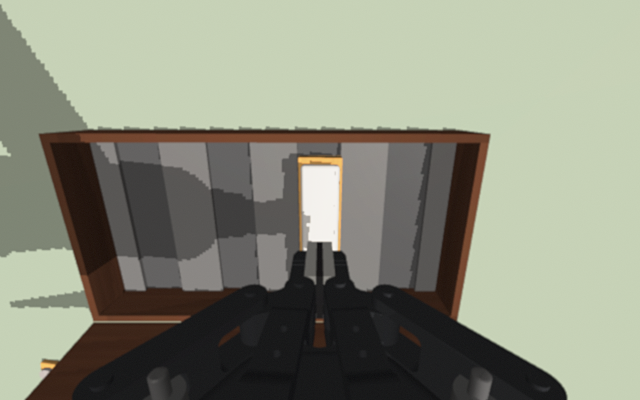

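Harmonica A lies in bay 3 with closed fingers above it. Pressing the cover.

{"fn": "step_arm", "kwargs": {
  "targets": [
    {"x": 0, "y": 0, "z": 0.022, "ax": 0, "ay": 0, "az": 0, "claw": 0},
    {"x": 0, "y": 0, "z": 0.002, "ax": 0, "ay": 0, "az": 0, "claw": 0},
    {"x": 0, "y": 0, "z": 0.002, "ax": 0, "ay": 0, "az": 0, "claw": 0},
    {"x": 0, "y": 0, "z": 0.002, "ax": 0, "ay": 0, "az": 0, "claw": 0},
    {"x": 0, "y": 0, "z": 0.002, "ax": 0, "ay": 0, "az": 0, "claw": 0},
    {"x": 0, "y": 0, "z": 0.002, "ax": 0, "ay": 0, "az": 0, "claw": 0},
    {"x": 0, "y": 0, "z": 0.001, "ax": 0, "ay": 0, "az": 0, "claw": 0},
    {"x": 0, "y": 0, "z": 0, "ax": 0, "ay": 0, "az": 0, "claw": 0},
    {"x": 0, "y": 0, "z": 0, "ax": 0, "ay": 0, "az": 0, "claw": 0},
    {"x": 0, "y": 0, "z": 0, "ax": 0, "ay": 0, "az": 0, "claw": 0}
  ]
}}

```text
time_s: 14.82
tool_pos: [546.1, 184.9, 29.5]
tcp_rot: [0.0, -0.059, 0.998, 0.0]
contact_force: [-3.2, -0.5, 3.7]
gripper_width: 0.3
grip_force: 2.4
```

{"fn": "step_arm", "kwargs": {
  "targets": [
    {"x": 0, "y": 0, "z": 0.002, "ax": 0, "ay": 0, "az": 0, "claw": 0},
    {"x": 0, "y": 0, "z": 0.002, "ax": 0, "ay": 0, "az": 0, "claw": 0},
    {"x": 0, "y": 0, "z": 0, "ax": 0, "ay": 0, "az": 0, "claw": 0},
    {"x": 0, "y": 0, "z": 0, "ax": 0, "ay": 0, "az": 0, "claw": 0},
    {"x": 0, "y": 0, "z": 0, "ax": 0, "ay": 0, "az": 0, "claw": 0}
  ]
}}

```text
time_s: 15.23
tool_pos: [546.4, 185.0, 28.8]
tcp_rot: [-0.001, -0.059, 0.998, -0.0]
contact_force: [-10.3, -2.8, 23.7]
gripper_width: -0.1
grip_force: 11.9
```

Cover A is home (z 28.8, 24 N). Now lift and go above the second harmonica.

{"fn": "step_arm", "kwargs": {
  "targets": [
    {"x": 0, "y": 0, "z": -0.02, "ax": 0, "ay": 0, "az": 0, "claw": 0},
    {"x": 0, "y": 0, "z": -0.04, "ax": 0, "ay": 0, "az": 0, "claw": 0.05},
    {"x": 0, "y": 0, "z": -0.04, "ax": 0, "ay": 0, "az": 0, "claw": 0.07},
    {"x": 0, "y": 0, "z": -0.04, "ax": 0, "ay": 0, "az": 0, "claw": 0.07},
    {"x": 0, "y": 0, "z": -0.04, "ax": 0, "ay": 0, "az": 0, "claw": 0.07},
    {"x": 0.0115, "y": -0.0372, "z": 0, "ax": 0, "ay": 0, "az": 0, "claw": 0.07},
    {"x": 0.0115, "y": -0.0372, "z": 0, "ax": 0, "ay": 0, "az": 0, "claw": 0.07},
    {"x": 0.0115, "y": -0.0372, "z": 0, "ax": 0, "ay": 0, "az": 0, "claw": 0.07},
    {"x": 0.0115, "y": -0.0372, "z": 0, "ax": 0, "ay": 0, "az": 0, "claw": 0.07},
    {"x": 0.0115, "y": -0.0372, "z": 0, "ax": 0, "ay": 0, "az": 0, "claw": 0.07},
    {"x": 0.0115, "y": -0.0372, "z": 0, "ax": 0, "ay": 0, "az": 0, "claw": 0.07},
    {"x": 0.0115, "y": -0.0372, "z": 0, "ax": 0, "ay": 0, "az": 0, "claw": 0.07},
    {"x": 0.0115, "y": -0.0372, "z": 0, "ax": 0, "ay": 0, "az": 0, "claw": 0.07},
    {"x": 0.0115, "y": -0.0372, "z": 0, "ax": 0, "ay": 0, "az": 0, "claw": 0.07},
    {"x": 0.0115, "y": -0.0372, "z": 0, "ax": 0, "ay": 0, "az": 0, "claw": 0.07},
    {"x": 0.0115, "y": -0.0372, "z": 0, "ax": 0, "ay": 0, "az": 0, "claw": 0.07},
    {"x": 0.0115, "y": -0.0372, "z": 0, "ax": 0, "ay": 0, "az": 0, "claw": 0.07},
    {"x": 0.0115, "y": -0.0372, "z": 0, "ax": 0, "ay": 0, "az": 0, "claw": 0.07},
    {"x": 0, "y": 0, "z": 0, "ax": 0, "ay": 0, "az": 0.08, "claw": 0.07},
    {"x": 0, "y": 0, "z": 0, "ax": 0, "ay": 0, "az": 0.08, "claw": 0.07}
  ]
}}

```text
time_s: 16.9
tool_pos: [454.6, -316.4, 205.0]
tcp_rot: [0.001, 0.025, 1.0, -0.001]
contact_force: [0.1, 0.1, 0.5]
gripper_width: 69.7
grip_force: 0.0
```

{"fn": "step_arm", "kwargs": {
  "targets": [
    {"x": 0, "y": 0, "z": 0, "ax": 0, "ay": 0, "az": 0, "claw": 0.07},
    {"x": 0, "y": 0, "z": 0, "ax": 0, "ay": 0, "az": 0, "claw": 0.07},
    {"x": 0, "y": 0, "z": 0, "ax": 0, "ay": 0, "az": 0, "claw": 0.07}
  ]
}}

```text
time_s: 17.15
tool_pos: [454.9, -312.9, 204.9]
tcp_rot: [0.0, 0.02, 1.0, -0.0]
contact_force: [-0.4, -1.0, -0.1]
gripper_width: 69.9
grip_force: 0.0
```

```bash
python3 - <<'E'
from h import *
to(454.3,-312.8,7,-.0426-np.pi)
im,p=grab("wrist","w9"); c=cam("wrist",p)
harps(im,c,27,(150,50,480,250))
t,_=grab("top","t9"); harps(t,cam("top"),27,(300,160,440,320),100)
E
```

```text
tcp [ 454.9 -312.9  204.9] yaw 3.102 tilt [ 0.001 -0.001 -1.   ] w 69.9 t 17.1 F [-0.4 -1.  -0.1]
shift tool mm [  0.7   0.2 197.9] az 0.0029818259641896105
px [320. 178.] ctr 454.5 -312.2 size 94.1 22.4 yaw -0.0389
px [160. 158.] ctr 427.2 -489.8 size 83.6 30.5 yaw -0.2199
px [399. 224.] ctr 477.4 -312.0 size 44.3 18.1 yaw -0.0374
```

View pics/w9.png

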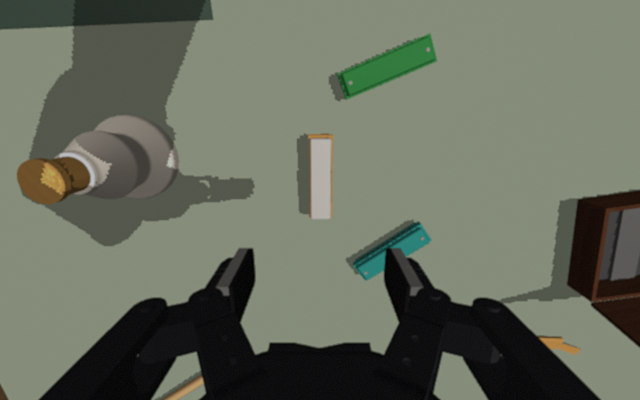

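Harmonica B sits at (320,178), unmoved at (454.5,-312.3). Descending and gripping.

{"fn": "step_arm", "kwargs": {
  "targets": [
    {"x": 0, "y": 0, "z": 0.04, "ax": 0, "ay": 0, "az": 0, "claw": 0.055},
    {"x": 0, "y": 0, "z": 0.04, "ax": 0, "ay": 0, "az": 0, "claw": 0.055},
    {"x": 0, "y": 0, "z": 0.04, "ax": 0, "ay": 0, "az": 0, "claw": 0.055},
    {"x": 0, "y": 0, "z": 0.03, "ax": 0, "ay": 0, "az": 0, "claw": 0.055},
    {"x": 0, "y": 0, "z": 0.025, "ax": 0, "ay": 0, "az": 0, "claw": 0.055},
    {"x": 0, "y": 0, "z": 0.015, "ax": 0, "ay": 0, "az": 0, "claw": 0.055},
    {"x": 0, "y": 0, "z": 0.008, "ax": 0, "ay": 0, "az": 0, "claw": 0.055},
    {"x": 0, "y": 0, "z": 0, "ax": 0, "ay": 0, "az": 0, "claw": 0.055},
    {"x": 0, "y": 0, "z": 0, "ax": 0, "ay": 0, "az": 0, "claw": 0.055},
    {"x": 0, "y": 0, "z": 0, "ax": 0, "ay": 0, "az": 0, "claw": 0.02},
    {"x": 0, "y": 0, "z": 0, "ax": 0, "ay": 0, "az": 0, "claw": 0.02},
    {"x": 0, "y": 0, "z": 0, "ax": 0, "ay": 0, "az": 0, "claw": 0.02},
    {"x": 0, "y": 0, "z": 0, "ax": 0, "ay": 0, "az": 0, "claw": 0.02}
  ],
  "squeeze": 50
}}

```text
time_s: 18.33
tool_pos: [456.1, -314.2, 9.1]
tcp_rot: [0.002, 0.021, 1.0, -0.001]
contact_force: [0.2, 0.5, 5.8]
gripper_width: 25.9
grip_force: 50.3
```

{"fn": "step_arm", "kwargs": {
  "targets": [
    {"x": 0, "y": 0, "z": -0.02, "ax": 0, "ay": 0, "az": 0, "claw": 0.02},
    {"x": 0, "y": 0, "z": -0.03, "ax": 0, "ay": 0, "az": 0, "claw": 0.02},
    {"x": 0, "y": 0, "z": -0.04, "ax": 0, "ay": 0, "az": -0.08, "claw": 0.02},
    {"x": 0, "y": 0, "z": -0.01, "ax": 0, "ay": 0, "az": -0.077, "claw": 0.02},
    {"x": 0, "y": 0, "z": 0, "ax": 0, "ay": 0, "az": 0, "claw": 0.02},
    {"x": 0, "y": 0, "z": 0, "ax": 0, "ay": 0, "az": 0, "claw": 0.02},
    {"x": 0, "y": 0, "z": 0, "ax": 0, "ay": 0, "az": 0, "claw": 0.02}
  ]
}}

```text
time_s: 18.92
tool_pos: [453.2, -311.8, 105.2]
tcp_rot: [-0.001, -0.057, 0.998, 0.001]
contact_force: [-0.3, -0.1, -2.7]
gripper_width: 26.6
grip_force: 49.7
```

```bash
python3 - <<'E'
from h import *
to(552.6,122.7,108,.118-np.pi)
im,p=grab("wrist","w10"); c=cam("wrist",p); harps(im,c,27+100,(270,150,370,350))
E
```

```text
tcp [ 453.2 -311.8  105.2] yaw -3.0281 tilt [-0.003  0.002 -1.   ] w 26.6 t 18.9 F [-0.3 -0.1 -2.7]
shift tool mm [-148.   420.5   -2.1] az -0.0044658050354766665
px [319. 260.] ctr 449.8 -312.3 size 93.5 23.4 yaw 0.1149
```

{"fn": "step_arm", "kwargs": {
  "targets": [
    {"x": -0.0123, "y": 0.035, "z": 0, "ax": 0, "ay": 0, "az": -0.004, "claw": 0.02},
    {"x": -0.0123, "y": 0.035, "z": 0, "ax": 0, "ay": 0, "az": 0, "claw": 0.02},
    {"x": -0.0123, "y": 0.035, "z": 0, "ax": 0, "ay": 0, "az": 0, "claw": 0.02},
    {"x": -0.0123, "y": 0.035, "z": 0, "ax": 0, "ay": 0, "az": 0, "claw": 0.02},
    {"x": -0.0123, "y": 0.035, "z": 0, "ax": 0, "ay": 0, "az": 0, "claw": 0.02},
    {"x": -0.0123, "y": 0.035, "z": 0, "ax": 0, "ay": 0, "az": 0, "claw": 0.02},
    {"x": -0.0123, "y": 0.035, "z": 0, "ax": 0, "ay": 0, "az": 0, "claw": 0.02},
    {"x": -0.0123, "y": 0.035, "z": 0, "ax": 0, "ay": 0, "az": 0, "claw": 0.02},
    {"x": -0.0123, "y": 0.035, "z": 0, "ax": 0, "ay": 0, "az": 0, "claw": 0.02},
    {"x": -0.0123, "y": 0.035, "z": 0, "ax": 0, "ay": 0, "az": 0, "claw": 0.02},
    {"x": -0.0123, "y": 0.035, "z": 0, "ax": 0, "ay": 0, "az": 0, "claw": 0.02},
    {"x": -0.0123, "y": 0.035, "z": 0, "ax": 0, "ay": 0, "az": 0, "claw": 0.02},
    {"x": 0, "y": 0, "z": 0, "ax": 0, "ay": 0, "az": 0, "claw": 0.02},
    {"x": 0, "y": 0, "z": 0, "ax": 0, "ay": 0, "az": 0, "claw": 0.02},
    {"x": 0, "y": 0, "z": 0, "ax": 0, "ay": 0, "az": 0, "claw": 0.02},
    {"x": 0, "y": 0, "z": 0, "ax": 0, "ay": 0, "az": 0, "claw": 0.02}
  ]
}}

```text
time_s: 20.3
tool_pos: [550.1, 120.4, 105.5]
tcp_rot: [-0.002, -0.059, 0.998, -0.0]
contact_force: [-0.0, -0.1, -1.5]
gripper_width: 26.2
grip_force: 49.9
```

```bash
python3 - <<'E'
from h import *
to(552.6,122.7,15,.118-np.pi)
im,p=grab("wrist","w11"); c=cam("wrist",p); harps(im,c,27+97,(270,150,370,350))
E
```

```text
tcp [550.1 120.4 105.5] yaw -3.0238 tilt [-0.003 -0.001 -1.   ] w 26.2 t 20.3 F [-0.  -0.1 -1.5]
shift tool mm [-3.1  2.1 90.5] az -0.00018473103419225367
px [319. 260.] ctr 549.0 120.1 size 96.7 24.3 yaw 0.1159
px [319. 206.] ctr 522.7 116.8 size 67.8 45.8 yaw 0.1185
```

{"fn": "step_arm", "kwargs": {
  "targets": [
    {"x": -0.002, "y": 0.002, "z": 0.02, "ax": 0, "ay": 0, "az": 0, "claw": 0.02},
    {"x": 0, "y": 0, "z": 0.025, "ax": 0, "ay": 0, "az": 0, "claw": 0.02},
    {"x": 0, "y": 0, "z": 0.02, "ax": 0, "ay": 0, "az": 0, "claw": 0.02},
    {"x": 0, "y": 0, "z": 0.01, "ax": 0, "ay": 0, "az": 0, "claw": 0.02},
    {"x": 0, "y": 0, "z": 0.008, "ax": 0, "ay": 0, "az": 0, "claw": 0.02},
    {"x": 0, "y": 0, "z": 0.004, "ax": 0, "ay": 0, "az": 0, "claw": 0.02},
    {"x": 0, "y": 0, "z": 0.003, "ax": 0, "ay": 0, "az": 0, "claw": 0.02},
    {"x": 0, "y": 0, "z": 0, "ax": 0, "ay": 0, "az": 0, "claw": 0.02},
    {"x": 0, "y": 0, "z": 0, "ax": 0, "ay": 0, "az": 0, "claw": 0.02},
    {"x": 0, "y": 0, "z": 0, "ax": 0, "ay": 0, "az": 0, "claw": 0.02}
  ]
}}

```text
time_s: 21.18
tool_pos: [554.1, 123.9, 18.1]
tcp_rot: [0.001, -0.06, 0.998, 0.0]
contact_force: [0.1, 0.5, -0.8]
gripper_width: 26.0
grip_force: 49.9
```

{"fn": "step_arm", "kwargs": {
  "targets": [
    {"x": 0, "y": 0, "z": 0.002, "ax": 0, "ay": 0, "az": 0, "claw": 0.02},
    {"x": 0, "y": 0, "z": 0.001, "ax": 0, "ay": 0, "az": 0, "claw": 0.02},
    {"x": 0, "y": 0, "z": 0, "ax": 0, "ay": 0, "az": 0, "claw": 0.02},
    {"x": 0, "y": 0, "z": 0, "ax": 0, "ay": 0, "az": 0, "claw": 0.02}
  ]
}}

```text
time_s: 21.52
tool_pos: [553.3, 123.8, 14.2]
tcp_rot: [0.0, -0.06, 0.998, 0.0]
contact_force: [0.4, 0.5, -1.9]
gripper_width: 26.2
grip_force: 50.0
```

{"fn": "step_arm", "kwargs": {
  "targets": [
    {"x": 0, "y": 0, "z": 0.001, "ax": 0, "ay": 0, "az": 0, "claw": 0.02},
    {"x": 0, "y": 0, "z": 0, "ax": 0, "ay": 0, "az": 0, "claw": 0.02},
    {"x": 0, "y": 0, "z": 0, "ax": 0, "ay": 0, "az": 0, "claw": 0.045},
    {"x": 0, "y": 0, "z": 0, "ax": 0, "ay": 0, "az": 0, "claw": 0.045},
    {"x": 0, "y": 0, "z": 0, "ax": 0, "ay": 0, "az": 0, "claw": 0.045},
    {"x": 0, "y": 0, "z": -0.02, "ax": 0, "ay": 0, "az": 0, "claw": 0.045},
    {"x": 0, "y": 0, "z": -0.03, "ax": 0, "ay": 0, "az": 0, "claw": 0.045},
    {"x": 0, "y": 0, "z": 0, "ax": 0, "ay": 0, "az": 0, "claw": 0},
    {"x": 0, "y": 0, "z": 0, "ax": 0, "ay": 0, "az": 0, "claw": 0},
    {"x": 0, "y": 0, "z": 0, "ax": 0, "ay": 0, "az": 0, "claw": 0},
    {"x": 0, "y": 0, "z": 0, "ax": 0, "ay": 0, "az": 0, "claw": 0},
    {"x": 0, "y": 0, "z": 0, "ax": 0, "ay": 0, "az": 0, "claw": 0}
  ],
  "squeeze": 20
}}

```text
time_s: 22.52
tool_pos: [551.7, 123.6, 61.5]
tcp_rot: [-0.001, -0.06, 0.998, -0.0]
contact_force: [-0.6, 0.6, -0.9]
gripper_width: -0.1
grip_force: 0.0
```

```bash
python3 - <<'E'
from h import *
to(552.6,122.7,29,.118-np.pi)
im,p=grab("wrist","w12"); c=cam("wrist",p)
harps(im,c,30)
E
```

```text
tcp [551.7 123.6  61.5] yaw -3.0224 tilt [-0.003 -0.    -1.   ] w -0.1 t 22.5 F [-0.6  0.6 -0.9]
shift tool mm [-0.8 -1.  32.5] az 0.0011655410652742226
px [484. 390.] ctr 675.5 274.5 size 19.7 8.7 yaw 0.1398
px [245. 262.] ctr 580.9 73.1 size 63.1 45.7 yaw -1.404
px [319. 228.] ctr 547.6 122.9 size 86.7 23.4 yaw 0.1207
px [447. 212.] ctr 536.3 205.9 size 107.7 70.3 yaw 0.1164
px [369. 198.] ctr 540.1 160.7 size 104.2 52.5 yaw 0.1198
px [258. 162.] ctr 516.8 82.0 size 94.5 39.0 yaw -1.451
```

View pics/w12.png

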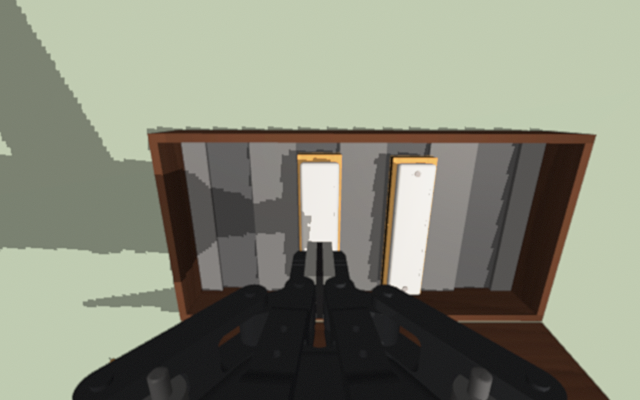

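Both harmonicas lie in their slots, at columns 320 and 412. Pressing cover B.

{"fn": "step_arm", "kwargs": {
  "targets": [
    {"x": 0, "y": 0, "z": 0.022, "ax": 0, "ay": 0, "az": 0, "claw": 0},
    {"x": 0, "y": 0, "z": 0.003, "ax": 0, "ay": 0, "az": 0, "claw": 0},
    {"x": 0, "y": 0, "z": 0.002, "ax": 0, "ay": 0, "az": 0, "claw": 0},
    {"x": 0, "y": 0, "z": 0.002, "ax": 0, "ay": 0, "az": 0, "claw": 0},
    {"x": 0, "y": 0, "z": 0.002, "ax": 0, "ay": 0, "az": 0, "claw": 0},
    {"x": 0, "y": 0, "z": 0.002, "ax": 0, "ay": 0, "az": 0, "claw": 0},
    {"x": 0, "y": 0, "z": 0.002, "ax": 0, "ay": 0, "az": 0, "claw": 0},
    {"x": 0, "y": 0, "z": 0.001, "ax": 0, "ay": 0, "az": 0, "claw": 0},
    {"x": 0, "y": 0, "z": 0, "ax": 0, "ay": 0, "az": 0, "claw": 0},
    {"x": 0, "y": 0, "z": 0, "ax": 0, "ay": 0, "az": 0, "claw": 0},
    {"x": 0, "y": 0, "z": 0, "ax": 0, "ay": 0, "az": 0, "claw": 0}
  ]
}}

```text
time_s: 23.48
tool_pos: [552.5, 123.7, 29.0]
tcp_rot: [-0.001, -0.06, 0.998, -0.0]
contact_force: [-6.2, -1.4, 12.6]
gripper_width: -0.0
grip_force: 6.1
```

{"fn": "step_arm", "kwargs": {
  "targets": [
    {"x": 0, "y": 0, "z": 0.002, "ax": 0, "ay": 0, "az": 0, "claw": 0},
    {"x": 0, "y": 0, "z": 0, "ax": 0, "ay": 0, "az": 0, "claw": 0},
    {"x": 0, "y": 0, "z": 0, "ax": 0, "ay": 0, "az": 0, "claw": 0}
  ]
}}

```text
time_s: 23.73
tool_pos: [552.5, 123.7, 28.8]
tcp_rot: [-0.002, -0.06, 0.998, -0.0]
contact_force: [-11.5, -1.9, 22.9]
gripper_width: 0.0
grip_force: 11.5
```

{"fn": "step_arm", "kwargs": {
  "targets": [
    {"x": 0, "y": 0, "z": -0.03, "ax": 0, "ay": 0, "az": 0, "claw": 0},
    {"x": 0, "y": 0, "z": -0.04, "ax": 0, "ay": 0, "az": 0, "claw": 0.03},
    {"x": 0, "y": 0, "z": -0.04, "ax": 0, "ay": 0, "az": 0, "claw": 0.03},
    {"x": 0, "y": 0, "z": -0.04, "ax": 0, "ay": 0, "az": 0, "claw": 0.03},
    {"x": 0, "y": 0, "z": -0.04, "ax": 0, "ay": 0, "az": 0, "claw": 0.03},
    {"x": 0, "y": 0, "z": -0.04, "ax": 0, "ay": 0, "az": 0, "claw": 0.03},
    {"x": 0, "y": 0, "z": 0, "ax": 0, "ay": 0, "az": 0.121, "claw": 0.03},
    {"x": 0, "y": 0, "z": 0, "ax": 0, "ay": 0, "az": 0.121, "claw": 0.03},
    {"x": 0, "y": 0, "z": 0, "ax": 0, "ay": 0, "az": 0.121, "claw": 0.03},
    {"x": 0, "y": 0, "z": 0, "ax": 0, "ay": 0, "az": 0.121, "claw": 0.03},
    {"x": 0, "y": 0, "z": 0, "ax": 0, "ay": 0, "az": 0.121, "claw": 0.03},
    {"x": 0, "y": 0, "z": 0, "ax": 0, "ay": 0, "az": 0.121, "claw": 0.03},
    {"x": 0, "y": 0, "z": 0, "ax": 0, "ay": 0, "az": 0.121, "claw": 0.03},
    {"x": 0, "y": 0, "z": 0, "ax": 0, "ay": 0, "az": 0.121, "claw": 0.03},
    {"x": 0, "y": 0, "z": 0, "ax": 0, "ay": 0, "az": 0.121, "claw": 0.03},
    {"x": 0, "y": 0, "z": 0, "ax": 0, "ay": 0, "az": 0.121, "claw": 0.03},
    {"x": 0, "y": 0, "z": 0, "ax": 0, "ay": 0, "az": 0.121, "claw": 0.03},
    {"x": 0, "y": 0, "z": 0, "ax": 0, "ay": 0, "az": 0.121, "claw": 0.03},
    {"x": 0, "y": 0, "z": 0, "ax": 0, "ay": 0, "az": 0.119, "claw": 0.03}
  ]
}}

```text
time_s: 25.32
tool_pos: [553.4, 123.8, 255.3]
tcp_rot: [0.0, 0.666, 0.746, 0.001]
contact_force: [-0.1, 0.3, 0.1]
gripper_width: 30.0
grip_force: 0.0
```

{"fn": "step_arm", "kwargs": {
  "targets": [
    {"x": 0.01, "y": 0.03, "z": 0, "ax": 0, "ay": 0, "az": 0, "claw": 0.03},
    {"x": 0.01, "y": 0.03, "z": 0, "ax": 0, "ay": 0, "az": 0, "claw": 0.03},
    {"x": 0.01, "y": 0.03, "z": 0, "ax": 0, "ay": 0, "az": 0, "claw": 0.03},
    {"x": 0, "y": 0, "z": 0, "ax": 0, "ay": 0, "az": 0, "claw": 0.03},
    {"x": 0, "y": 0, "z": 0, "ax": 0, "ay": 0, "az": 0, "claw": 0.03},
    {"x": 0, "y": 0, "z": 0, "ax": 0, "ay": 0, "az": 0, "claw": 0.03}
  ]
}}

```text
time_s: 25.82
tool_pos: [638.5, 164.1, 254.7]
tcp_rot: [-0.0, 0.664, 0.748, -0.0]
contact_force: [-0.7, -0.0, -0.1]
gripper_width: 30.1
grip_force: 0.0
```

```bash
python3 - <<'E'
from h import *
to(637.4,164.2,188,1.689)
im,p=grab("wrist","w13"); c=cam("wrist",p)
b=cv2.cvtColor(im,cv2.COLOR_BGR2HSV); m=cv2.inRange(b,(10,120,120),(28,255,255)); m[280:]=0; m[:,:200]=0; m[:,450:]=0
ys,xs=np.nonzero(m)
for r in range(0,280,20):
    k=xs[abs(ys-r)<1]
    if len(k): print(r,k.min(),k.max(),onplane(c,[k.mean(),r],208)[0].round(1))
E
```

```text
tcp [638.5 164.1 254.7] yaw 1.69 tilt [-0.001 -0.    -1.   ] w 30.1 t 25.8 F [-0.7 -0.  -0.1]
shift tool mm [ 0.2 -1.  66.7] az 0.000982526746803991
140 288 290 [611.8 220.7 208. ]
180 311 323 [633.3 196.1 208. ]
200 289 323 [631.4 181.3 208. ]
220 312 323 [637.1 166.8 208. ]
240 312 383 [658.2 153.4 208. ]
260 312 323 [640.9 134.6 208. ]
```

Bar found at column 317, directly below the tool. Grip it and fold the lid over.

{"fn": "step_arm", "kwargs": {
  "targets": [
    {"x": 0, "y": -0.001, "z": 0.03, "ax": 0, "ay": 0, "az": 0, "claw": 0.03},
    {"x": 0, "y": 0, "z": 0.02, "ax": 0, "ay": 0, "az": 0, "claw": 0.03},
    {"x": 0, "y": 0, "z": 0.016, "ax": 0, "ay": 0, "az": 0, "claw": 0.03},
    {"x": 0, "y": 0, "z": 0, "ax": 0, "ay": 0, "az": 0, "claw": 0.03},
    {"x": 0, "y": 0, "z": 0, "ax": 0, "ay": 0, "az": 0, "claw": 0.03},
    {"x": 0, "y": 0, "z": 0, "ax": 0, "ay": 0, "az": 0, "claw": 0.005},
    {"x": 0, "y": 0, "z": 0, "ax": 0, "ay": 0, "az": 0, "claw": 0.005},
    {"x": 0, "y": 0, "z": 0, "ax": 0, "ay": 0, "az": 0, "claw": 0.005},
    {"x": 0, "y": 0, "z": 0, "ax": 0, "ay": 0, "az": 0, "claw": 0.005}
  ],
  "squeeze": 25
}}

```text
time_s: 26.62
tool_pos: [639.0, 164.1, 191.4]
tcp_rot: [0.001, 0.664, 0.748, 0.001]
contact_force: [-0.5, -0.4, 3.7]
gripper_width: 8.8
grip_force: 25.0
```

{"fn": "step_arm", "kwargs": {
  "targets": [
    {"x": 0, "y": -0.016, "z": -0.0015, "ax": 0, "ay": 0, "az": 0, "claw": 0.005},
    {"x": 0, "y": -0.017, "z": 0, "ax": 0, "ay": 0, "az": 0, "claw": 0.005},
    {"x": 0, "y": -0.017, "z": 0.002, "ax": 0, "ay": 0, "az": 0, "claw": 0.005},
    {"x": 0, "y": -0.0165, "z": 0.0035, "ax": 0, "ay": 0, "az": 0, "claw": 0.005},
    {"x": 0, "y": -0.016, "z": 0.005, "ax": 0, "ay": 0, "az": 0, "claw": 0.005},
    {"x": 0, "y": -0.0155, "z": 0.0065, "ax": 0, "ay": 0, "az": 0, "claw": 0.005},
    {"x": 0, "y": -0.015, "z": 0.008, "ax": 0, "ay": 0, "az": 0, "claw": 0.005},
    {"x": 0, "y": -0.014, "z": 0.0095, "ax": 0, "ay": 0, "az": 0, "claw": 0.005},
    {"x": 0, "y": -0.013, "z": 0.011, "ax": 0, "ay": 0, "az": 0, "claw": 0.005},
    {"x": 0, "y": -0.012, "z": 0.012, "ax": 0, "ay": 0, "az": 0, "claw": 0.005}
  ]
}}

```text
time_s: 27.45
tool_pos: [488.2, 146.4, 135.1]
tcp_rot: [0.002, 0.664, 0.748, 0.002]
contact_force: [1.9, -0.8, 0.5]
gripper_width: 8.4
grip_force: 27.0
```

{"fn": "step_arm", "kwargs": {
  "targets": [
    {"x": 0, "y": -0.0105, "z": 0.0135, "ax": 0, "ay": 0, "az": 0, "claw": 0.005},
    {"x": 0, "y": -0.009, "z": 0.0145, "ax": 0, "ay": 0, "az": 0, "claw": 0.005},
    {"x": 0, "y": -0.0075, "z": 0.015, "ax": 0, "ay": 0, "az": 0, "claw": 0.005},
    {"x": 0, "y": -0.006, "z": 0.016, "ax": 0, "ay": 0, "az": 0, "claw": 0.005},
    {"x": 0, "y": -0.0045, "z": 0.0165, "ax": 0, "ay": 0, "az": 0, "claw": 0.005},
    {"x": 0, "y": -0.003, "z": 0.012, "ax": 0, "ay": 0, "az": 0, "claw": 0.005},
    {"x": 0, "y": 0, "z": 0, "ax": 0, "ay": 0, "az": 0, "claw": 0.005},
    {"x": 0, "y": 0, "z": 0, "ax": 0, "ay": 0, "az": 0, "claw": 0.005},
    {"x": 0, "y": 0, "z": 0, "ax": 0, "ay": 0, "az": 0, "claw": 0.005}
  ]
}}

```text
time_s: 28.2
tool_pos: [445.7, 141.3, 45.6]
tcp_rot: [-0.001, 0.664, 0.748, -0.001]
contact_force: [-4.2, 1.1, -0.2]
gripper_width: 8.4
grip_force: 28.2
```

{"fn": "step_arm", "kwargs": {
  "targets": [
    {"x": 0, "y": -0.001, "z": 0.01, "ax": 0, "ay": 0, "az": 0, "claw": 0.005},
    {"x": 0, "y": -0.0005, "z": 0.008, "ax": 0, "ay": 0, "az": 0, "claw": 0.005},
    {"x": 0, "y": 0, "z": 0.005, "ax": 0, "ay": 0, "az": 0, "claw": 0.005},
    {"x": 0, "y": 0, "z": 0.002, "ax": 0, "ay": 0, "az": 0, "claw": 0.005},
    {"x": 0, "y": 0, "z": 0, "ax": 0, "ay": 0, "az": 0, "claw": 0.005},
    {"x": 0, "y": 0, "z": 0, "ax": 0, "ay": 0, "az": 0, "claw": 0.005},
    {"x": 0, "y": 0, "z": 0, "ax": 0, "ay": 0, "az": 0, "claw": 0.03},
    {"x": 0, "y": 0, "z": 0, "ax": 0, "ay": 0, "az": 0, "claw": 0.03},
    {"x": 0, "y": 0, "z": 0, "ax": 0, "ay": 0, "az": 0, "claw": 0.03},
    {"x": 0, "y": 0, "z": -0.03, "ax": 0, "ay": 0, "az": 0, "claw": 0.03},
    {"x": 0, "y": 0, "z": -0.04, "ax": 0, "ay": 0, "az": 0, "claw": 0},
    {"x": 0, "y": 0.03, "z": 0, "ax": 0, "ay": 0, "az": 0, "claw": 0},
    {"x": 0, "y": 0.03, "z": 0, "ax": 0, "ay": 0, "az": 0, "claw": 0},
    {"x": 0, "y": 0, "z": 0, "ax": 0, "ay": 0, "az": 0, "claw": 0},
    {"x": 0, "y": 0, "z": 0, "ax": 0, "ay": 0, "az": 0, "claw": 0},
    {"x": 0, "y": 0, "z": 0, "ax": 0, "ay": 0, "az": 0, "claw": 0}
  ]
}}

```text
time_s: 29.53
tool_pos: [504.5, 148.0, 90.4]
tcp_rot: [-0.0, 0.664, 0.748, -0.0]
contact_force: [0.3, -0.1, 0.3]
gripper_width: -0.3
grip_force: 0.0
```

```bash
python3 - <<'E'
from h import *
to(501,146,44)
grab("side","s14"); grab("top","t14")
E
```

```text
tcp [504.5 148.   90.4] yaw 1.6897 tilt [-0.001 -0.    -1.   ] w -0.3 t 29.5 F [ 0.3 -0.1  0.3]
shift tool mm [-1.6 -3.6 46.4] az None
```

{"fn": "step_arm", "kwargs": {
  "targets": [
    {"x": 0, "y": -0.008, "z": 0.02, "ax": 0, "ay": 0, "az": 0, "claw": 0},
    {"x": 0, "y": 0, "z": 0.016, "ax": 0, "ay": 0, "az": 0, "claw": 0},
    {"x": 0, "y": 0, "z": 0.003, "ax": 0, "ay": 0, "az": 0, "claw": 0},
    {"x": 0, "y": 0, "z": 0.003, "ax": 0, "ay": 0, "az": 0, "claw": 0},
    {"x": 0, "y": 0, "z": 0.003, "ax": 0, "ay": 0, "az": 0, "claw": 0},
    {"x": 0, "y": 0, "z": 0.002, "ax": 0, "ay": 0, "az": 0, "claw": 0},
    {"x": 0, "y": 0, "z": 0.002, "ax": 0, "ay": 0, "az": 0, "claw": 0},
    {"x": 0, "y": 0, "z": 0, "ax": 0, "ay": 0, "az": 0, "claw": 0},
    {"x": 0, "y": 0, "z": 0, "ax": 0, "ay": 0, "az": 0, "claw": 0},
    {"x": 0, "y": 0, "z": 0, "ax": 0, "ay": 0, "az": 0, "claw": 0}
  ]
}}

```text
time_s: 30.47
tool_pos: [497.4, 147.4, 43.9]
tcp_rot: [-0.0, 0.664, 0.748, -0.0]
contact_force: [-4.3, -1.6, 11.5]
gripper_width: -0.1
grip_force: 5.6
```

Shut at z 43.9 against 44 expected; press a little more, then withdraw and check.

{"fn": "step_arm", "kwargs": {
  "targets": [
    {"x": 0, "y": 0, "z": 0.002, "ax": 0, "ay": 0, "az": 0, "claw": 0},
    {"x": 0, "y": 0, "z": 0, "ax": 0, "ay": 0, "az": 0, "claw": 0},
    {"x": 0, "y": 0, "z": 0, "ax": 0, "ay": 0, "az": 0, "claw": 0}
  ]
}}

```text
time_s: 30.72
tool_pos: [497.5, 147.3, 43.8]
tcp_rot: [-0.0, 0.664, 0.748, -0.001]
contact_force: [-10.2, -2.6, 23.1]
gripper_width: 0.0
grip_force: 11.5
```

{"fn": "step_arm", "kwargs": {
  "targets": [
    {"x": 0, "y": 0, "z": -0.03, "ax": 0, "ay": 0, "az": 0, "claw": 0},
    {"x": 0, "y": 0, "z": -0.04, "ax": 0, "ay": 0, "az": 0, "claw": 0},
    {"x": 0, "y": 0, "z": -0.04, "ax": 0, "ay": 0, "az": 0, "claw": 0},
    {"x": 0, "y": 0, "z": -0.04, "ax": 0, "ay": 0, "az": 0, "claw": 0},
    {"x": 0, "y": -0.03, "z": 0, "ax": 0, "ay": 0, "az": 0, "claw": 0},
    {"x": 0, "y": -0.03, "z": 0, "ax": 0, "ay": 0, "az": 0, "claw": 0},
    {"x": 0, "y": 0, "z": 0, "ax": 0, "ay": 0, "az": 0, "claw": 0},
    {"x": 0, "y": 0, "z": 0, "ax": 0, "ay": 0, "az": 0, "claw": 0}
  ]
}}

```text
time_s: 31.38
tool_pos: [436.3, 140.1, 189.9]
tcp_rot: [0.0, 0.664, 0.748, 0.0]
contact_force: [0.1, 0.0, 0.1]
gripper_width: 0.2
grip_force: 0.0
```

```bash
python3 - <<'E'
from h import *
a,_=grab("side","s15"); t,_=grab("top","t15")
o=np.zeros((600,800,3),np.uint8); o[:360,:800]=cv2.resize(a[50:300,170:490],(800,360))[:360]; o[362:600,:640]=t[60:298]; cv2.imwrite("pics/c15.png",o)
E
```

```text
(no output)
```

View pics/c15.png

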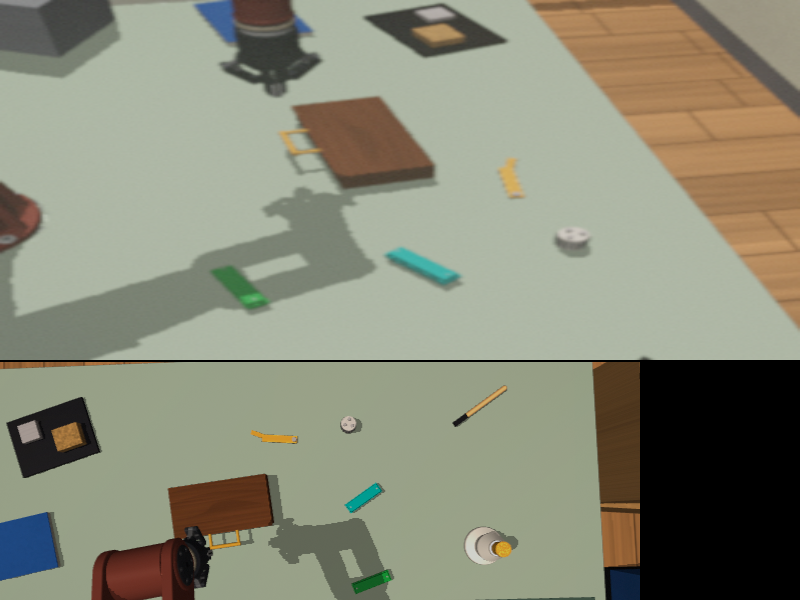

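The final view shows the lid shut flat, no harmonicas left on the bench, and the bystanders and look-alikes where they were. Handing in.

```bash
python3 -c "
from cell import job
print(job.hand_in())"
```

```text
the job is handed in; nothing more can be done
None
```

Job handed in: the two harmonicas on the bench are in bays 2 and 3 with their covers pressed home, the lid is pressed shut, and the lamp base, screw holder, shim gauge and look-alikes were left alone.

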